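Roll a lamp onto the stand's line and close the socket on it

ROBOT

A 6-joint arm with a two-finger parallel gripper is mounted at the origin on a cart in front of the work surface, level with it; the furniture and walls round the work are solid. World frame = base frame: x ahead of the robot, y to its left, z up, the work surface at z = 0. Lengths are in mm, angles in degrees, forces in N, time in s.
With the tool pointing down it reaches from about 300 to 850 mm from the base axis. Payload 4.2 kg.
Tool frame: the origin (TCP) lies between the finger pads; the fingertips stand 19 mm ahead of it and the grasp point (between the pads) is the TCP; z points along the fingers, x is the direction in which the jaws open and shut, and the axes are right-handed (so a half turn about z gives the same grasp; the last joint's range is limited). The gripper opens to 91 mm and grips with 3 to 60 N. Pads are 32 mm wide; open, the fingers measure 118 mm over their backs; the gripper's body (76 mm by 178 mm) begins 60 mm behind the grasp point.
Start: joints at [-69.156, 18.312, 89.639, -0, 72.044, -1.146], TCP at [215.311, -533.182, 232.976] pointing down, gripper open.
Joint ranges: [-177.97, 177.97], [-48.28, 115.42], [12.27, 149.76], [-77.06, 257.06], [2.81, 150.46], [-146.56, 146.56]. Speed limits (degrees/s): [147.25, 147.25, 180, 180, 180, 180].

INTERFACE

Orientations are given as [roll, pitch, yaw] about the fixed x, y, z axes, in that order (R = Rz(yaw) Ry(pitch) Rx(roll)).
In Python, from workcell import sensors, grab_frame, env gives the robot as it stands.
- The arm moves only by the tool servo_tool, never from a script. Its argument "motion" is one flat list of numbers, 7 for each row, row after row: the shift along the world's x, y, z in mm, then the turn, a rotation vector about the world's x, y, z in rad, then the opening in per cent of the stroke, from 0 (shut) to 100 (fully open). In form: [x, y, z, rx, ry, rz, grip, x, y, z, rx, ry, rz, grip, ...]. A call has 1 to 10 rows; each row shifts and turns the commanded pose from where the row before left it; what a row does not reach is not made up. A row lasts 1/12 s, in which the tool goes at most 41.7 mm and 7.16 degrees, less where a joint would pass 70% of its speed; a pose out of reach is approached as far as the arm can. A call with a gripper value outside its range is refused whole. The fingers move at their own pace and stop on an object; "newtons" is the grip in N (left out, the last holds). Time passes only in rows, so rows that do not move let the fingers close. It gives the time, the measured TCP pose, the force and the opening at its end, in the units of the state.
- sensors.state(): the state, without advancing time (a new reading comes with each control period).
- grab_frame(name): name is "scene" or "top" or "wrist"; returns a dict with "image" (400x640x3 uint8, red, green, blue), "depth" (400x640 float32, mm along the optical axis (not along the pixel's ray), 0 where there is no reading), "fx", "fy", "cx", "cy" (pixels), "extrinsics" (4x4, takes a point from camera to world coordinates); the wrist camera has in their place "T_tool_cam" (4x4, takes a point from camera to tool coordinates, whose origin is the TCP and whose axes are the tool frame's). Camera axes: x right, y up, looking along -z (the intrinsics and any distortion apply to the point x, -y, -z); pixel columns grow to the right and rows downward; lengths in mm; the calibration is good to about 2 mm. The wrist camera is an equidistant fisheye: a pixel r from the principal point sees the ray r / f radians off the axis. A picture is of the moment at which its call begins: read the wrist's pose just before it.
- env.job_done(): hands the job in, once; it reports no verdict.
The state is a dict: "time_s": time; "qpos": joint angles; "qvel": joint speeds; "effort": joint torques, N m; "ee_pos": TCP position; "ee_rot": TCP orientation; "force": force on the tool from outside, world axes, zero at the start; "torque": the same for the moment, N m; "gripper_width": finger opening in mm.
Only numpy, scipy, OpenCV 4.12 (cv2) and the standard library are available. Lean on these libraries where they do the work, as an engineer would, in place of code of your own. Each camera call takes 0.05 s, during which the arm holds its last target.

TASK

Load the lamp that lies on the mat of the warm-up stand by pushing alone, never lifting the lamp off the mat: with a fingertip, push lightly on the top of the lamp to roll it, not drag it, across the mat until it lies along the white line and comes to rest there. Then push the thumb plate of the socket carriage to slide the socket fully home over the lamp's black base. Leave the other things on the bench where they are.

Things in the scene. Friction and masses are not known exactly. Their poses are not given: they have to be found in the camera images.
- line_mid (a point): Middle of the white line (3 x 160 mm) on the dark rubber mat of the fixed aluminium lamp stand; the point is on the mat's top, 13 mm above the bench. y runs along the line towards the socket carriage; x is square to it in the mat, away from the side where the lamp starts; z up. Mat: x -109 to +49 mm, y -79 to +82 mm; along both x ends runs a tray edge 5.5 mm higher.
- window_plate (a point): Upright grey plate with a round 26 mm hole at the end of the line opposite the carriage: 60 mm wide, 6 mm thick, its top 44 mm above the mat. The point is at the foot of its inner face, which looks along +y, 82 mm from line_mid. Axes as line_mid. The lamp's glass end comes up to this face when the socket is home.
- lamp_mid (a point): Point on the axis of the lying lamp (0.09 kg), 18.5 mm above the mat. y is its long axis: glass 35.4 mm across (its end looks narrower) from y -76 to +26 mm, collar and black base 37 mm across to +64 mm, pins to +75 mm. Starts 50 to 80 mm before the line (negative x), nearly parallel. x and z turn as it rolls. Pushed on top it rolls half as far as the fingertip moves; let go, it soon stops.
- carriage (a joint): Travel of the grey socket carriage along the line towards the lamp, in m: near 0 drawn back, 0.066 home at its stop, where the socket covers the lamp's base. Slides in -y of line_mid on two rails with about 2 N of friction and stays where it is left. It is 61 mm wide (87 mm at its low shoes), its roof 47.5 mm above the mat.
- socket_mouth (a point): Centre of the mouth of the carriage's bore, 18.5 mm above the mat; it moves with the carriage. Axes as line_mid; the bore runs 27 mm deep towards +y, 43 mm wide, open below, centred on the line. Two flared lips reach about 15 mm from the mouth towards -y and guide the lamp's base in from a few mm aside.
- thumb_plate (a point): Middle of the rear (+y) face of the upright bare-metal thumb plate on the carriage roof: 44 mm wide (x), 7 mm thick (y), from 47.5 mm to 79 mm above the mat, this point 62.5 mm above it. Push this face in the -y direction of line_mid. Moves with the carriage; axes as line_mid. 60 mm of free space behind it.
- marker_black: Loose black felt marker, 138 mm long, 13 mm thick, lying in front of the stand: leave alone.
- petri_dish: Loose flat dish, 90 mm across, 17 mm high, beside the window plate: leave alone. Origin under its centre.
- dropper_bottle: Loose standing bottle, 30 mm across, 75 mm high, beyond the carriage end: leave alone. Origin under its centre.
- vial_a: Loose standing screw-cap vial, 20 mm across, 48 mm high, behind the stand: leave alone. Origin under its centre.
- vial_b: The second such vial, behind the stand: leave alone.
- loose_stopper: Loose glass stopper standing on its head, 20 mm across, 34 mm high, near the window plate: leave alone.
Mind the look-alikes: they are no part of the job. What is shaped like the part that bears lamp_mid but green or yellow is not meant.

How it is judged (in metres and radians):
On the way, in this order (a step that is already met when the one before it is completed fails the run):
1. the lamp has been rolled over (at least 70 degrees of turn, not dragged) (angle between lamp_mid's own z axis and vertical above 1.22 rad).
2. the lamp rests along the line, the socket still drawn back (x of lamp_mid in the frame of line_mid between -0.006 and 0.006 m and angle between the y axis of lamp_mid and the y axis of line_mid, either way round below 0.08 rad and linear speed of lamp below 0.01 m/s and value of joint carriage below 0.012 m), for 0.3 s.
At the end, for the whole second after the job is handed in: The lamp lies on the mat along the white line (its centre within 8 mm of it, its axis within 0.12 rad) at rest, with its base in the socket, and the carriage is within 4 mm of its home stop (value of joint carriage above 0.062 m and x of lamp_mid in the frame of line_mid between -0.008 and 0.008 m and y of lamp_mid in the frame of line_mid between -0.012 and 0.003 m and z of lamp_mid in the frame of line_mid below 0.022 m and angle between the y axis of lamp_mid and the y axis of line_mid, either way round below 0.12 rad and linear speed of lamp below 0.01 m/s); the robot touches nothing.
It fails at once if the lamp is lifted off the mat (more than 8 mm) (z of lamp_mid in the frame of line_mid above 0.0265 m).
It fails at once if the glass lamp is pressed hard (over 60 N) (contact force between the fingers and lamp above 60 N).
It fails at once if another thing on the bench is displaced by more than 15 mm (distance of any of marker_black, petri_dish, dropper_bottle, vial_a, vial_b, loose_stopper from where it was at the start of the episode above 0.015 m).
It also fails if it takes over 59 s, if anything falls off the work surface, if the arm or the gripper's body presses on something with over 40 N, if the wrist force passes 120 N, or if a joint passes its speed limit or range.

## Working session

There is one attempt and no reset: what is moved stays moved. The work goes in short steps, Python scripts to look and compute and a tool call to move; the robot and the scene stay as the last step left them, time stands still between calls to the robot, and variables do not carry over. Pictures are saved under pics/ and viewed, and the job is handed in when it is done.

Besides the shell and the picture viewer there is one more tool, called after "Request:" as name(argument=value, ...), one argument or row to a line, values as JSON. servo_tool: Moves the arm, as the interface text tells. Its arguments: {"type":"object","properties":{"motion":{"type":"array"},"newtons":{"type":"number"}},"required":["motion"]}

```bash
mkdir -p pics; ls; python3 - <<'E'
from workcell import sensors, grab_frame
import cv2, numpy as np, pickle
s=sensors.state(); print(s)
for n in ("scene","top"):
    f=grab_frame(n); pickle.dump(f,open(f'pics/{n}0.pkl','wb'))
    cv2.imwrite(f'pics/{n}0.png',f['image'][:,:,::-1]); print(n,f['fx'],f['fy'],f['cx'],f['cy'],np.round(f['extrinsics'],3).tolist(), [k for k in f])
E
```

```text
pics
{'time_s': 0.0, 'qpos': array([-6.91571374e+01,  1.83532464e+01,  8.97040671e+01,  1.18071762e-03,
        7.20433050e+01, -1.14558610e+00]), 'qvel': array([ 0.01624206,  0.00954443,  0.03557693,  0.00185013, -0.01737515,
       -0.0046805 ]), 'effort': array([ 2.19925794e-03, -4.12457514e+01, -2.31973779e+01,  7.29437009e-02,
        4.56970569e-02, -1.42450376e-04]), 'ee_pos': array([ 215.14148032, -532.75171502,  232.11999782]), 'ee_rot': array([-1.79996866e+02,  1.00575896e-01, -6.80119136e+01]), 'force': array([-0.15870828, -0.01803731, -0.81582051]), 'torque': array([-0.05695021, -0.00316554,  0.00870179]), 'gripper_width': 91.10836939356858}
scene 516.5121629208867 516.5121629208867 317.0015291084568 200.5194849148992 [[-0.575, 0.607, -0.549, -98.407], [-0.818, -0.411, 0.402, 535.959], [0.018, 0.68, 0.733, 946.903], [0.0, 0.0, 0.0, 1.0]] ['image', 'depth', 'fx', 'fy', 'cx', 'cy', 'extrinsics']
top 476.1889058033856 476.1889058033856 314.94487166213275 199.70110445861164 [[0.028, 0.986, -0.164, 336.032], [-0.999, 0.03, 0.014, 55.141], [0.019, 0.163, 0.986, 1161.255], [0.0, 0.0, 0.0, 1.0]] ['image', 'depth', 'fx', 'fy', 'cx', 'cy', 'extrinsics']
```

View pics/scene0.png

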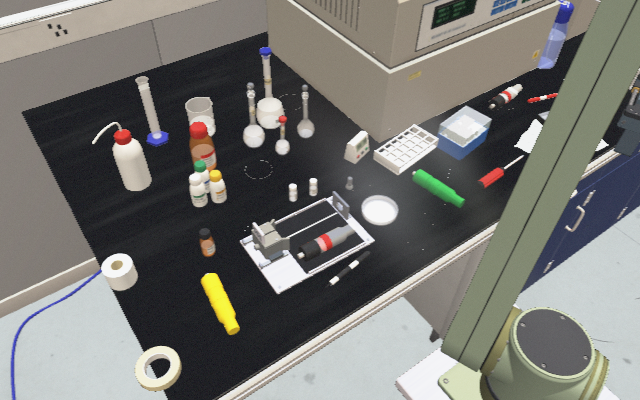

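View pics/top0.png

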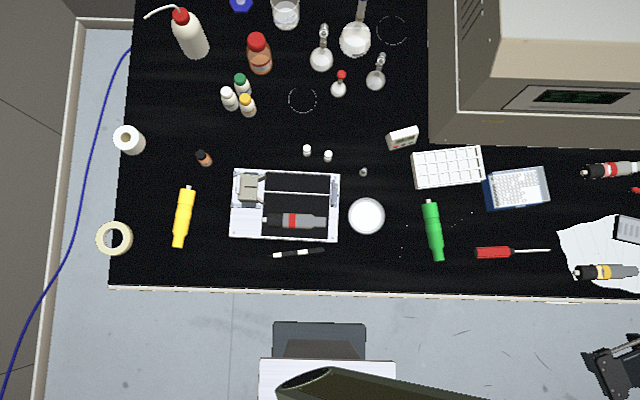

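The stand is at top (230–340, 168–242). The lamp-shaped things in the top view are:
- grey lamp with a black base and red band on the mat (295, 221)
- yellow (183, 218)
- green (433, 230)
- two more at the right (605, 170) and (605, 271)

Only the one at (295, 221) lies on the stand's mat. I'll confirm it in a crop.

```bash
python3 - <<'E'
import cv2
a=cv2.imread('pics/top0.png')[155:265,215:355]; cv2.imwrite('pics/topc.png',cv2.resize(a,None,fx=5.5,fy=5.4,interpolation=cv2.INTER_CUBIC))
a=cv2.imread('pics/scene0.png')[180:300,230:390]; cv2.imwrite('pics/scenec.png',cv2.resize(a,None,fx=5,fy=5,interpolation=cv2.INTER_CUBIC))
E
```

```text
(no output)
```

View pics/topc.png

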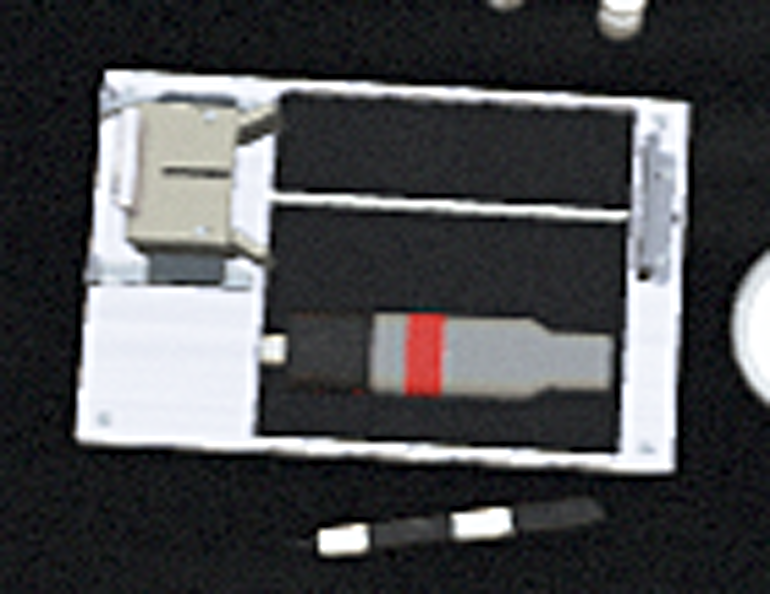

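View pics/scenec.png

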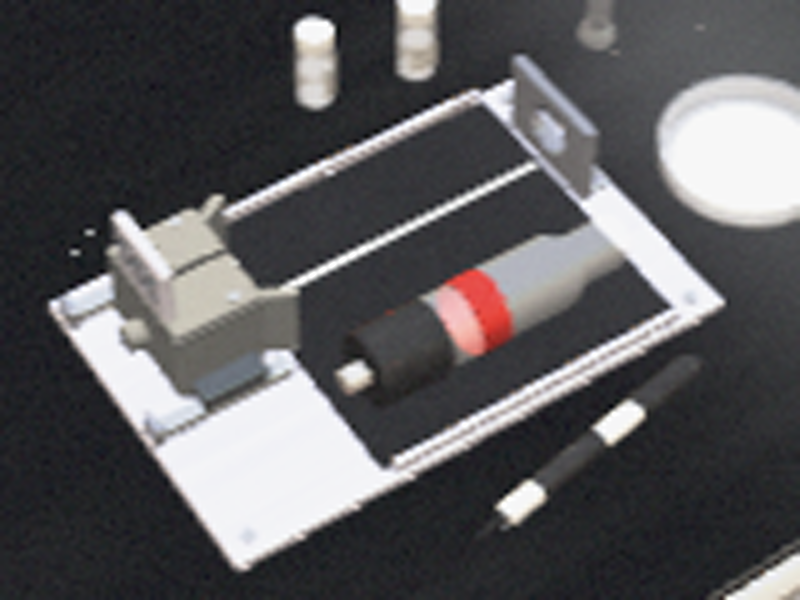

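The crop confirms it: a grey lamp with a black base and white pins towards the carriage (crop 272, 348), on the mat and before the white line. The line runs from (272, 197) to (632, 217). Next I measure.

```bash
cat > h.py <<'E'
import numpy as np, cv2, pickle
from scipy.spatial.transform import Rotation as R
def load(n): return pickle.load(open(n,'rb'))
def ray(f,u,v):
    T=np.asarray(f['extrinsics']); d=np.array([(u-f['cx'])/f['fx'],-(v-f['cy'])/f['fy'],-1.0])
    return T[:3,3],T[:3,:3]@d
def onz(f,u,v,z):
    o,d=ray(f,u,v); return o+d*(z-o[2])/d[2]
def dep(f,u,v):
    o,d=ray(f,u,v); return o+d*f['depth'][int(round(v)),int(round(u))]
def cloud(f):
    h,w=f['depth'].shape; u,v=np.meshgrid(np.arange(w),np.arange(h))
    d=np.stack([(u-f['cx'])/f['fx'],-(v-f['cy'])/f['fy'],-np.ones_like(u,float)],-1)*f['depth'][...,None]
    T=np.asarray(f['extrinsics']); return d@T[:3,:3].T+T[:3,3]
E
python3 - <<'E'
from h import *
f=load('pics/top0.pkl')
c=lambda u,v:(215+(u+.5)/5.5-.5,155+(v+.5)/5.4-.5)
np.set_printoptions(precision=1,suppress=True)
for n,(u,v),z in [('line L',(272,197),13),('line R',(632,217),13),('mat NL',(254,432),13),('mat NR',(620,450),13),('matFL',(280,92),13),('matFR',(634,112),13),
  ('pin',(262,350),31.5),('pin2',(285,350),31.5),('base near',(290,388),31),('base far',(290,314),31),('glass end mid',(612,362),31),('collarnear',(372,394),31),('collarfar',(372,313),31),
  ('plate top L',(135,110),92),('plate top R',(128,208),92),('plateback',(113,200),85),('lip far',(277,100),35),('lip near',(268,262),35),('roof fr far',(240,115),60.5),('roof fr near',(232,243),60.5),('window top in',(643,140),57),('window base in',(638,275),57),
  ('dropper',(-60,10),75)]:
    p=c(u,v); print(n,np.round(p,1),onz(f,*p,z),dep(f,*p))
# lamp depth cloud
P=cloud(f).reshape(-1,3); 
E
```

```text
line L [264.  191.1] [544.  164.2  13. ] [543.8 164.1  14. ]
line R [329.5 194.8] [539.8   3.8  13. ] [541.    3.5   5.8]
mat NL [260.8 234.6] [437.2 167.3  13. ] [437.2 167.2  13.4]
mat NR [327.3 237.9] [433.9   6.7  13. ] [433.8   6.7  14.5]
matFL [265.5 171.6] [592.7 162.9  13. ] [592.4 162.7  14.7]
matFR [329.9 175.3] [588.5   4.   13. ] [588.7   4.   12.2]
pin [262.2 219.4] [471.9 163.7  31.5] [471.  162.9  39.2]
pin2 [266.4 219.4] [472.2 153.7  31.5] [469.8 152.   51.3]
base near [267.3 226.4] [455.5 150.9  31. ] [454.8 150.3  37.5]
base far [267.3 212.7] [488.3 152.3  31. ] [486.7 151.3  43. ]
glass end mid [325.9 221.6] [471.2  11.8  31. ] [473.7  11.    9.6]
collarnear [282.2 227.6] [453.9 115.3  31. ] [455.6 116.2  14.4]
collarfar [282.2 212.6] [489.9 116.8  31. ] [488.5 116.2  40.8]
plate top L [239.1 175. ] [565.4 215.3  92. ] [565.8 215.6  90.1]
plate top R [237.9 193.1] [523.1 215.9  92. ] [525.  217.5  81.2]
plateback [235.1 191.6] [527.6 223.4  85. ] [540.4 234.7  12.8]
lip far [265.  173.1] [584.1 161.9  35. ] [588.8 163.9  13.9]
lip near [263.3 203.1] [510.7 162.5  35. ] [511.1 162.8  32.5]
roof fr far [258.2 175.9] [571.3 175.   60.5] [571.7 175.2  58.8]
roof fr near [256.8 199.6] [514.6 175.8  60.5] [516.9 177.3  46.3]
window top in [331.5 180.5] [566.4   1.8  57. ] [567.    1.7  53.8]
window base in [330.6 205.5] [506.4   2.6  57. ] [512.    0.9  20.8]
dropper [203.7 156.4] [610.6 302.8  75. ] [611.6 303.8  70.7]
```

Line_mid comes out near (542, 84, 13), with its y axis about (0.025, 1). The lamp is near (472, 88), so about 70 mm before the line. I'll move above the stand with the fingers shut and look with the wrist camera.

Request:
servo_tool(
  motion=[13, 31, 2, 0, 0, -0.02, 0, 13, 31, 2, 0, 0, -0.02, 0, 13, 31, 2, 0, 0, -0.02, 0, 13, 31, 2, 0, 0, -0.02, 0, 13, 31, 2, 0, 0, -0.02, 0, 13, 31, 2, 0, 0, -0.02, 0, 13, 31, 2, 0, 0, -0.02, 0, 13, 31, 2, 0, 0, -0.02, 0, 13, 31, 2, 0, 0, -0.02, 0, 13, 31, 2, 0, 0, -0.02, 0],
  newtons=20,
)

```text
time_s: 0.93
ee_pos: [345.3, -221.5, 252.9]
ee_rot: [180.0, 0.0, -79.6]
force: [0.7, -0.5, 1.0]
gripper_width: 27.3
```

Request:
servo_tool(
  motion=[12, 33, 0, 0, 0, -0.02, 0, 12, 33, 0, 0, 0, -0.02, 0, 12, 33, 0, 0, 0, -0.02, 0, 12, 33, 0, 0, 0, -0.02, 0, 12, 33, 0, 0, 0, -0.02, 0, 12, 33, 0, 0, 0, -0.02, 0, 12, 33, 0, 0, 0, -0.02, 0, 12, 33, 0, 0, 0, -0.02, 0, 12, 33, 0, 0, 0, -0.02, 0, 12, 33, 0, 0, 0, -0.02, 0],
)

```text
time_s: 1.77
ee_pos: [465.3, 108.6, 252.7]
ee_rot: [180.0, -0.0, -91.0]
force: [0.8, -0.4, -0.4]
gripper_width: 0.8
```

```bash
cat >> h.py <<'E'
def wrist(tag):
    from workcell import sensors, grab_frame
    s=sensors.state(); f=grab_frame('wrist')
    T=np.eye(4); T[:3,:3]=R.from_euler('xyz',s['ee_rot'],degrees=True).as_matrix(); T[:3,3]=s['ee_pos']
    f['extrinsics']=T@np.asarray(f['T_tool_cam']); f['s']=s
    pickle.dump(f,open(f'pics/{tag}.pkl','wb')); cv2.imwrite(f'pics/{tag}.png',f['image'][:,:,::-1])
    print(s['time_s'],s['ee_pos'],s['ee_rot'],s['force'],f['fx']); return f
def wray(f,u,v):
    x=(u-f['cx'])/f['fx']; y=(v-f['cy'])/f['fy']; th=np.hypot(x,y)
    k=np.sin(th)/th if th>0 else 1
    T=f['extrinsics']; return T[:3,3],T[:3,:3]@np.array([x*k,-y*k,-np.cos(th)])
def wz(f,u,v,z):
    o,d=wray(f,u,v); return o+d*(z-o[2])/d[2]
def crop(src,dst,u0,u1,v0,v1,k):
    a=cv2.imread(src)[v0:v1,u0:u1]; cv2.imwrite(dst,cv2.resize(a,None,fx=k,fy=k,interpolation=cv2.INTER_CUBIC))
E
python3 -c "
from h import *
wrist('w1')"
```

```text
1.7667 [465.26272917 108.59506643 252.67288898] [ 1.79965676e+02 -2.33742847e-02 -9.09587102e+01] [ 0.83361818 -0.38624675 -0.36741928] 309.70691628693146
```

View pics/w1.png

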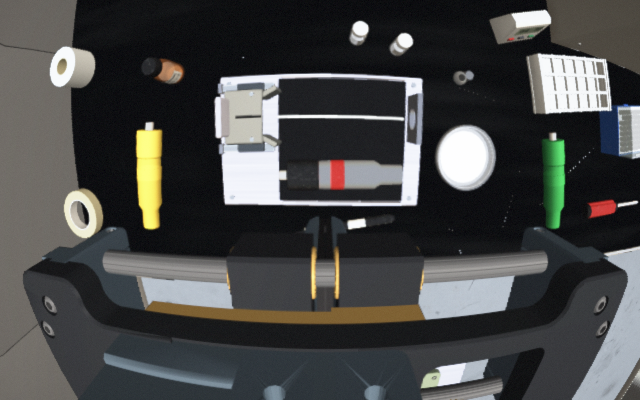

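The wrist view shows the stand at (220–422, 75–207), the lamp at (280–403, 160–190) and the line at row 117. I'll enlarge it.

```bash
python3 -c "
from h import *
crop('pics/w1.png','pics/w1c.png',210,430,65,215,3.6)"
```

```text
(no output)
```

View pics/w1c.png

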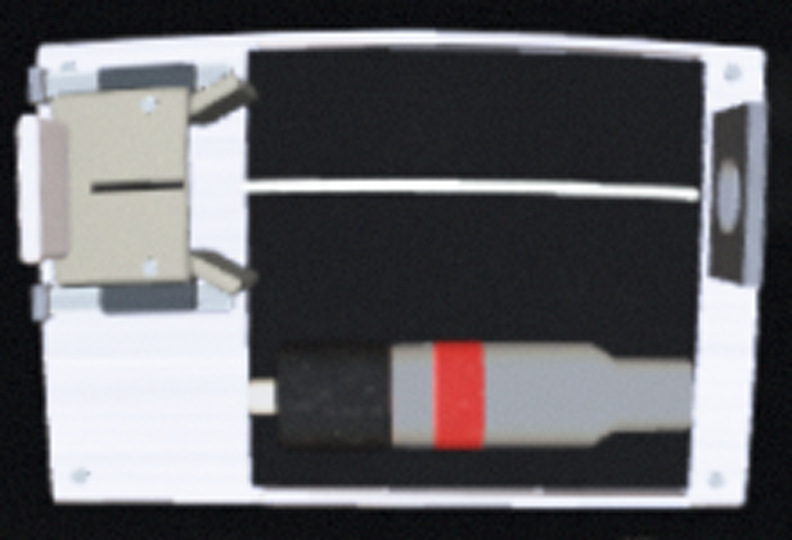

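```bash
python3 - <<'E'
from h import *
np.set_printoptions(precision=1,suppress=True)
f=load('pics/w1.pkl')
k=3.6;c=lambda u,v:(210+(u+.5)/k-.5,65+(v+.5)/k-.5)
for n,(u,v),z in [('line L',(247,185),13),('line R',(698,194),13),('lineM',(470,186),13),('mat NL',(252,487),13),('mat NR',(687,492),13),('pin end',(249,395),31.5),('base far end',(279,345),31.5),('base near end',(279,445),31.5),('collar far',(392,343),31.5),('collar near',(392,447),31.5),('glass end far',(692,360),31.5),('glass end near',(692,430),31.5),
 ('lipN',(250,287),31.5),('lipF',(253,90),31.5),('lipN top?',(232,290),50),('thumb top rear N',(24,262),92),('thumb top rear F',(22,116),92),('thumb front top N',(43,262),92),('roof fr N',(188,283),60.5),('roof fr F',(190,90),60.5),('win in top N',(747,284),57),('win base N',(710,275),13),('win base F',(713,105),13)]:
    print(n,wz(f,*c(u,v),z))
E
```

```text
line L [546.  165.6  13. ]
line R [541.6   6.6  13. ]
lineM [543.6  87.8  13. ]
mat NL [437.  168.3  13. ]
mat NR [432.4   8.   13. ]
pin end [474.2 164.8  31.5]
base far end [491.1 153.8  31.5]
base near end [456.5 155.2  31.5]
collar far [490.9 115.6  31.5]
collar near [455.  116.3  31.5]
glass end far [484.3  12.6  31.5]
glass end near [459.7  11.8  31.5]
lipN [511.1 162.9  31.5]
lipF [577.6 160.1  31.5]
lipN top? [511.6 166.1  50. ]
thumb top rear N [525.8 220.8  92. ]
thumb top rear F [568.5 219.6  92. ]
thumb front top N [525.4 214.9  92. ]
roof fr N [515.1 178.2  60.5]
roof fr F [575.6 175.7  60.5]
win in top N [512.6   1.2  57. ]
win base N [512.6   1.9  13. ]
win base F [573.9   0.9  13. ]
```

The lamp's pin end is about level with the carriage lip tips (both near y = 163–165 world), so it would catch on them as it rolls in. I'll first nudge the lamp about 5 mm along its axis with the shut fingers behind the pins, then roll.

Request:
servo_tool(
  motion=[2.5, 27, 0, 0, 0, -0.01, 0, 2.5, 27, 0, 0, 0, 0, 0, 2.5, 27.4, -20, 0, 0, 0, 0, 0, 0, -30, 0, 0, 0, 0, 0, 0, -30, 0, 0, 0, 0, 0, 0, -30, 0, 0, 0, 0, 0, 0, -30, 0, 0, 0, 0, 0, 0, -30, 0, 0, 0, 0, 0, 0, -20, 0, 0, 0, 0, 0, 0, -10, 0, 0, 0, 0],
)

```text
time_s: 2.65
ee_pos: [470.7, 187.2, 50.0]
ee_rot: [179.7, -0.1, -91.5]
force: [-1.0, 0.3, 0.1]
gripper_width: 0.4
```

Request:
servo_tool(
  motion=[0, 0, -7.5, 0, 0, 0, 0, 0, 0, 0, 0, 0, 0, 0],
)

```text
time_s: 2.82
ee_pos: [472.4, 187.9, 44.6]
ee_rot: [179.9, -0.0, -91.5]
force: [0.3, 0.6, -0.6]
gripper_width: 0.5
```

```bash
python3 -c "
from h import *
wrist('w2')
from workcell import grab_frame
f=grab_frame('scene');pickle.dump(f,open('pics/s2.pkl','wb'));cv2.imwrite('pics/s2.png',f['image'][:,:,::-1]);crop('pics/s2.png','pics/s2c.png',230,390,180,300,5)"
```

```text
2.8167 [472.39984212 187.93077084  44.58730964] [ 1.79897983e+02 -4.77281343e-02 -9.15023203e+01] [ 0.2771615   0.56534718 -0.60692074] 309.70691628693146
```

View pics/s2c.png

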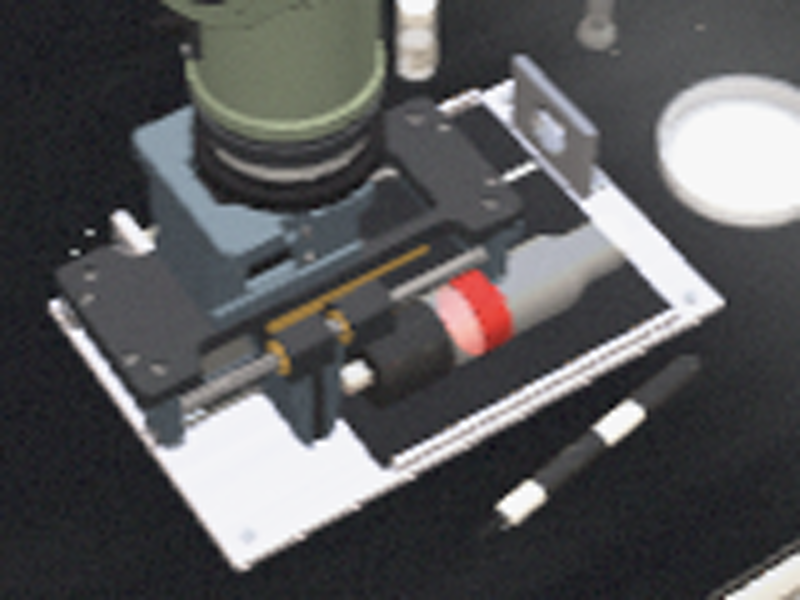

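View pics/w2.png

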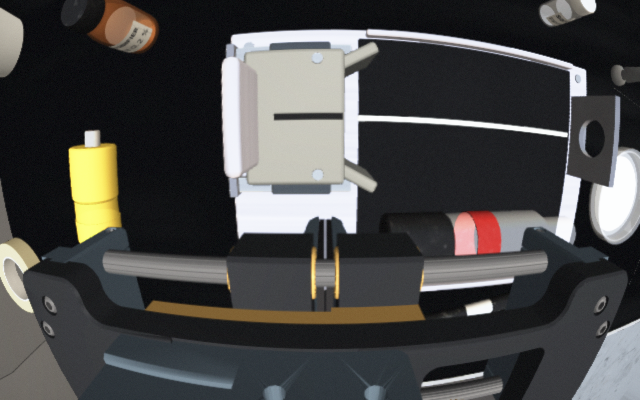

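The shut fingers stand just behind the white pins (scene crop 355, 375), clear of the carriage. Now I push gently along −y.

Request:
servo_tool(
  motion=[0, -2, 0, 0, 0, 0, 0, 0, -2, 0, 0, 0, 0, 0, 0, -2, 0, 0, 0, 0, 0, 0, -2, 0, 0, 0, 0, 0, 0, -2, 0, 0, 0, 0, 0, 0, -2, 0, 0, 0, 0, 0, 0, -2, 0, 0, 0, 0, 0, 0, 0, 0, 0, 0, 0, 0],
)

```text
time_s: 3.58
ee_pos: [472.7, 173.8, 45.5]
ee_rot: [180.0, -0.0, -91.5]
force: [0.2, -0.5, 0.4]
gripper_width: 0.6
```

```bash
python3 -c "
from h import *
wrist('w3')
crop('pics/w3.png','pics/w3c.png',280,600,180,290,2.5)"
```

```text
3.5833 [472.71930671 173.80038831  45.47481855] [ 1.79989141e+02 -1.36684856e-02 -9.15233880e+01] [ 0.15897924 -0.51282543  0.36301127] 309.70691628693146
```

View pics/w3c.png

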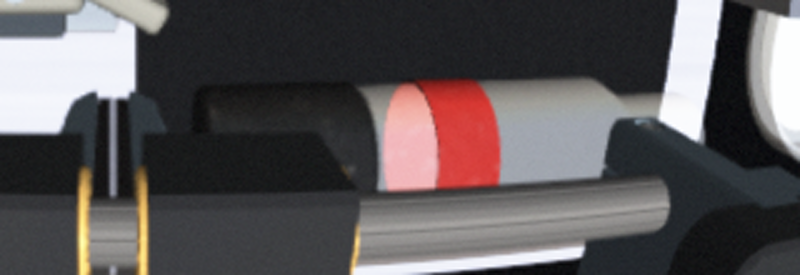

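```bash
python3 -c "
from h import *
from workcell import grab_frame
f=grab_frame('scene');pickle.dump(f,open('pics/s3.pkl','wb'));cv2.imwrite('pics/s3.png',f['image'][:,:,::-1])
a=cv2.imread('pics/s2.png')[220:270,290:360];b=cv2.imread('pics/s3.png')[220:270,290:360]
cv2.imwrite('pics/s23.png',cv2.resize(np.vstack([a,b]),None,fx=6,fy=6,interpolation=cv2.INTER_CUBIC))
for n in ('s2','s3'):
  I=cv2.imread(f'pics/{n}.png').astype(int);m=(I[...,2]>150)&(I[...,1]<90)&(I[...,0]<90);m[:, :305]=0;m[:,350:]=0;m[:225]=0;m[262:]=0
  v,u=np.nonzero(m);print(n,len(u),u.mean(),v.mean())"
```

```text
s2 84 326.6309523809524 240.72619047619048
s3 84 326.54761904761904 240.57142857142858
```

View pics/s23.png

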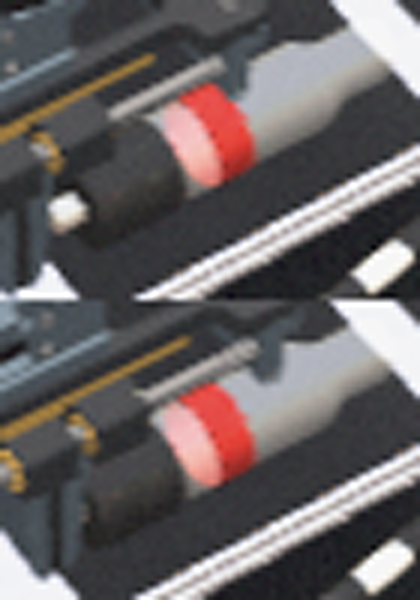

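The red band hasn't moved, so the fingertip is thinner than assumed and not yet in contact. I'll go on in small steps.

Request:
servo_tool(
  motion=[0, -2, 0, 0, 0, 0, 0, 0, -2, 0, 0, 0, 0, 0, 0, -2, 0, 0, 0, 0, 0, 0, 0, 0, 0, 0, 0, 0],
)

```text
time_s: 4.02
ee_pos: [472.7, 167.9, 45.4]
ee_rot: [180.0, -0.0, -91.5]
force: [-0.1, 0.4, 0.5]
gripper_width: 0.4
```

```bash
cat >> h.py <<'E'
def red(tag):
    from workcell import grab_frame
    f=grab_frame('scene');pickle.dump(f,open(f'pics/{tag}.pkl','wb'));cv2.imwrite(f'pics/{tag}.png',f['image'][:,:,::-1])
    I=cv2.imread(f'pics/{tag}.png').astype(int);m=(I[...,2]>150)&(I[...,1]<90)&(I[...,0]<90);m[:, :305]=0;m[:,350:]=0;m[:225]=0;m[262:]=0
    v,u=np.nonzero(m);print(tag,len(u),u.mean(),v.mean())
E
python3 -c "
from h import *
red('s4')"
```

```text
s4 85 326.54117647058825 240.68235294117648
```

Request:
servo_tool(
  motion=[0, -2, 0, 0, 0, 0, 0, 0, -2, 0, 0, 0, 0, 0, 0, 0, 0, 0, 0, 0, 0],
)

```text
time_s: 4.32
ee_pos: [472.8, 164.0, 45.5]
ee_rot: [180.0, -0.0, -91.5]
force: [-0.7, -0.3, 0.6]
gripper_width: 0.4
```

```bash
python3 -c "
from h import *
red('s5')
a=cv2.imread('pics/s5.png')[220:280,280:360];cv2.imwrite('pics/s5c.png',cv2.resize(a,None,fx=8,fy=8,interpolation=cv2.INTER_CUBIC))
wrist('w5');crop('pics/w5.png','pics/w5c.png',260,480,160,290,3.5)"
```

```text
s5 83 326.855421686747 240.42168674698794
4.3667 [472.8046952  164.03687225  45.46619863] [ 1.79998201e+02 -7.09631460e-03 -9.15157090e+01] [ 1.42537823 -0.14070321  0.24353248] 309.70691628693146
```

View pics/s5c.png

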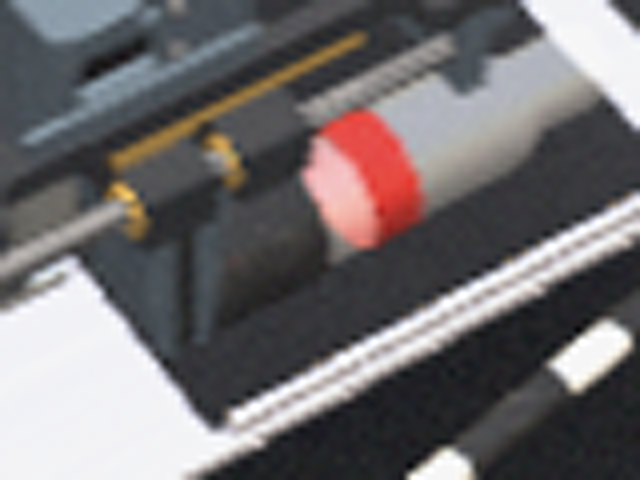

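View pics/w5c.png

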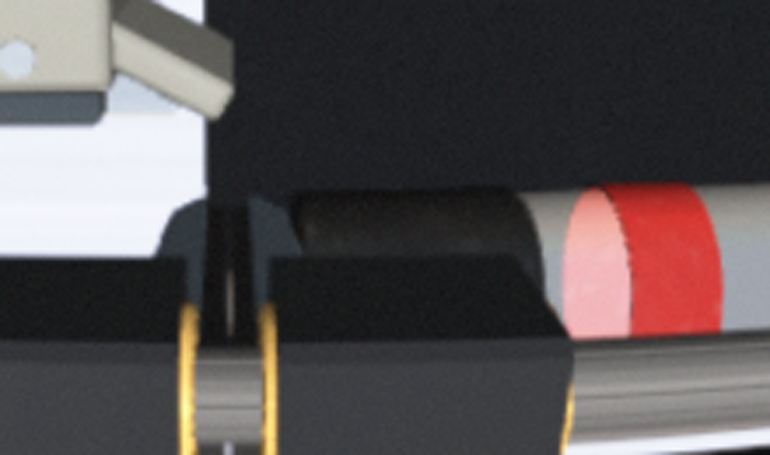

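Request:
servo_tool(
  motion=[0, -2, 0, 0, 0, 0, 0, 0, -2, 0, 0, 0, 0, 0, 0, 0, 0, 0, 0, 0, 0],
)

```text
time_s: 4.67
ee_pos: [472.8, 160.0, 45.5]
ee_rot: [180.0, -0.0, -91.5]
force: [-0.2, 0.7, 1.2]
gripper_width: 0.3
```

```bash
python3 -c "
from h import *
red('s6')
a=cv2.imread('pics/s6.png')[220:280,280:360];cv2.imwrite('pics/s6c.png',cv2.resize(a,None,fx=8,fy=8,interpolation=cv2.INTER_CUBIC))"
```

```text
s6 84 328.29761904761904 239.57142857142858
```

View pics/s6c.png

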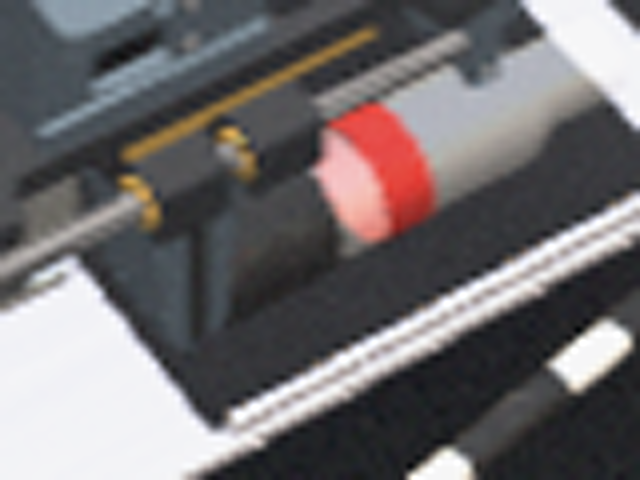

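The lamp slid about 3.7 mm along −y. (The red band moved 1.75, −1.1 px.) I'll back off, rise and go over the lamp for rolling.

Request:
servo_tool(
  motion=[0, 8, 0, 0, 0, 0, 0, 0, 0, 25, 0, 0, 0, 0, 0, 0, 25, 0, 0, 0, 0, -5, -25, 20, 0, 0, 0, 0, -5, -25, 0, 0, 0, 0, 0, 0, -25, 0, 0, 0, 0, 0, 0, 0, -10, 0, 0, 0, 0, 0, 0, -15, 0, 0, 0, 0, 0, 0, -15, 0, 0, 0, 0, 0, 0, 0, 0, 0, 0, 0],
)

```text
time_s: 5.55
ee_pos: [461.0, 93.1, 73.4]
ee_rot: [179.7, -0.1, -91.5]
force: [-1.0, -0.2, -0.7]
gripper_width: 0.6
```

```bash
python3 -c "
from h import *
wrist('w7')
crop('pics/w7.png','pics/w7c.png',160,480,60,290,2.5)"
```

```text
5.55 [460.97937463  93.11409323  73.42873723] [ 1.79712140e+02 -6.06077725e-02 -9.15135476e+01] [-0.99943343 -0.17845796 -0.68421787] 309.70691628693146
```

View pics/w7c.png

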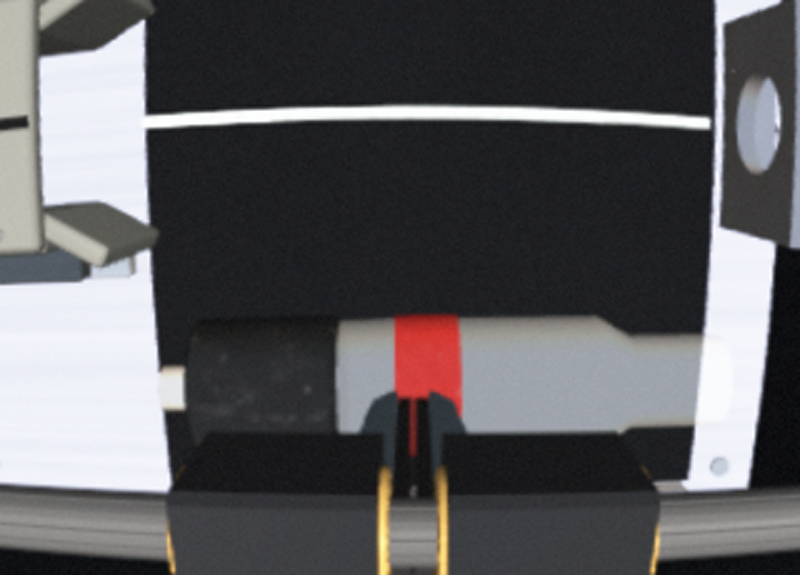

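The fingers are over the red band near the lamp's middle. I'll come down in small steps until there's light contact.

Request:
servo_tool(
  motion=[0, 0, -2, 0, 0, 0, 0, 0, 0, -1, 0, 0, 0, 0, 0, 0, 0, 0, 0, 0, 0, 0, 0, 0, 0, 0, 0, 0],
)

```text
time_s: 5.93
ee_pos: [463.2, 93.4, 73.0]
ee_rot: [-179.9, 0.0, -91.5]
force: [0.9, 0.3, -0.1]
gripper_width: 0.7
```

Request:
servo_tool(
  motion=[0, 0, -1, 0, 0, 0, 0, 0, 0, 0, 0, 0, 0, 0, 0, 0, 0, 0, 0, 0, 0],
)

```text
time_s: 6.18
ee_pos: [462.8, 93.2, 71.6]
ee_rot: [-180.0, -0.0, -91.5]
force: [-0.4, -0.3, -0.5]
gripper_width: 0.5
```

Request:
servo_tool(
  motion=[0, 0, -1, 0, 0, 0, 0, 0, 0, 0, 0, 0, 0, 0, 0, 0, 0, 0, 0, 0, 0],
)

```text
time_s: 6.43
ee_pos: [462.8, 93.2, 70.4]
ee_rot: [180.0, -0.0, -91.5]
force: [0.0, -0.6, 0.2]
gripper_width: 0.4
```

Request:
servo_tool(
  motion=[0, 0, -1, 0, 0, 0, 0, 0, 0, 0, 0, 0, 0, 0, 0, 0, 0, 0, 0, 0, 0],
)

```text
time_s: 6.68
ee_pos: [462.7, 93.2, 69.4]
ee_rot: [180.0, -0.0, -91.5]
force: [-0.2, 0.2, -0.1]
gripper_width: 0.9
```

Request:
servo_tool(
  motion=[0, 0, -0.7, 0, 0, 0, 0, 0, 0, 0, 0, 0, 0, 0, 0, 0, 0, 0, 0, 0, 0],
)

```text
time_s: 6.93
ee_pos: [462.8, 93.2, 68.7]
ee_rot: [180.0, -0.0, -91.5]
force: [-0.5, 1.0, 0.4]
gripper_width: 0.5
```

Request:
servo_tool(
  motion=[0, 0, -0.6, 0, 0, 0, 0, 0, 0, 0, 0, 0, 0, 0, 0, 0, 0, 0, 0, 0, 0],
)

```text
time_s: 7.18
ee_pos: [462.9, 93.2, 68.3]
ee_rot: [-180.0, -0.0, -91.5]
force: [-0.0, -0.4, 0.4]
gripper_width: 0.4
```

Request:
servo_tool(
  motion=[0, 0, -0.6, 0, 0, 0, 0, 0, 0, 0, 0, 0, 0, 0, 0, 0, 0, 0, 0, 0, 0],
)

```text
time_s: 7.43
ee_pos: [463.5, 93.3, 68.1]
ee_rot: [-179.9, 0.0, -91.5]
force: [-0.1, -0.6, 4.6]
gripper_width: 0.2
```

Contact is made at 4.6 N. Rolling, first part of the stroke.

Request:
servo_tool(
  motion=[2, 0, 0, 0, 0, 0, 0, 3, 0, 0, 0, 0, 0, 0, 4, 0, 0, 0, 0, 0, 0, 4, 0, 0, 0, 0, 0, 0, 4, 0, 0, 0, 0, 0, 0, 3, 0, 0, 0, 0, 0, 0],
)

```text
time_s: 7.93
ee_pos: [483.6, 93.0, 68.1]
ee_rot: [-179.9, -0.0, -91.5]
force: [-0.5, -2.0, 6.8]
gripper_width: 0.4
```

```bash
python3 -c "
from h import *
wrist('w8')
crop('pics/w8.png','pics/w8c.png',160,480,60,290,2.5)"
```

```text
7.9333 [483.56169704  92.9953418   68.05433736] [-1.79931161e+02 -2.75539484e-02 -9.14806822e+01] [-0.5394148  -1.98611093  6.83678786] 309.70691628693146
```

View pics/w8c.png

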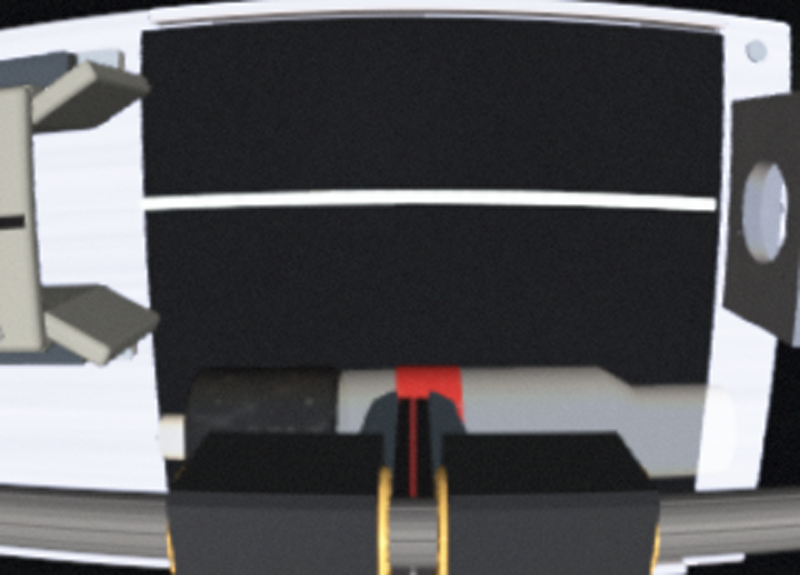

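It rolls: the lamp moved about half as far as the finger. Continuing the stroke, then lifting off.

Request:
servo_tool(
  motion=[3, 0, 0, 0, 0, 0, 0, 4, 0, 0, 0, 0, 0, 0, 4, 0, 0, 0, 0, 0, 0, 4, 0, 0, 0, 0, 0, 0, 3, 0, 0, 0, 0, 0, 0, 2, 0, 0, 0, 0, 0, 0, 0, 0, 0, 0, 0, 0, 0, 0, 0, 0, 0, 0, 0, 0],
)

```text
time_s: 8.65
ee_pos: [503.4, 92.7, 68.1]
ee_rot: [-179.9, -0.1, -91.5]
force: [-0.4, -3.6, 5.6]
gripper_width: 0.3
```

Request:
servo_tool(
  motion=[0, 0, 4, 0, 0, 0, 0, 0, 0, 4, 0, 0, 0, 0, 0, 0, 4, 0, 0, 0, 0, -6, 0, 0, 0, 0, 0, 0, -6, 0, 0, 0, 0, 0, 0, -6, 0, 0, 0, 0, 0, 0, -6, 0, 0, 0, 0, 0, 0, 0, 0, 0, 0, 0, 0],
)

```text
$.motion: bad value
```

```bash
python3 -c "
from h import *
wrist('w9')
crop('pics/w9.png','pics/w9c.png',160,480,60,290,2.5)"
```

```text
8.65 [503.40983592  92.65005484  68.09637593] [-1.79934534e+02 -6.01004317e-02 -9.14670677e+01] [-0.42630889 -3.60596686  5.56692873] 309.70691628693146
```

View pics/w9c.png

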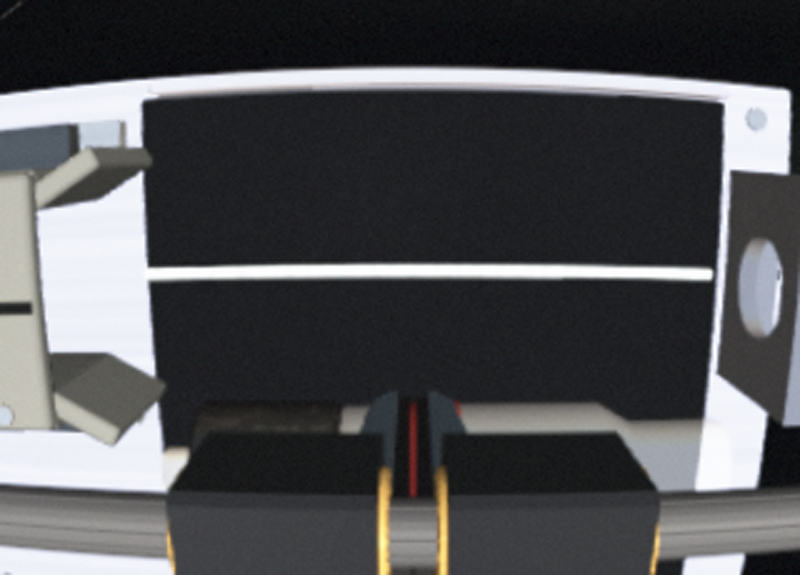

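One list was miscounted and refused. I'll lift and step back with a corrected one.

Request:
servo_tool(
  motion=[0, 0, 4, 0, 0, 0, 0, 0, 0, 6, 0, 0, 0, 0, -4, 0, 4, 0, 0, 0, 0, -6, 0, 0, 0, 0, 0, 0, -6, 0, 0, 0, 0, 0, 0, -6, 0, 0, 0, 0, 0, 0, 0, 0, 0, 0, 0, 0, 0, 0, 0, 0, 0, 0, 0, 0],
)

```text
time_s: 9.37
ee_pos: [480.2, 93.2, 81.5]
ee_rot: [180.0, -0.0, -91.5]
force: [0.4, -0.4, 0.4]
gripper_width: 0.6
```

```bash
python3 -c "
from h import *
wrist('w10')
crop('pics/w10.png','pics/w10c.png',200,460,70,290,3)"
```

```text
9.3667 [480.15122106  93.23678289  81.49726677] [ 1.79977247e+02 -9.25670258e-03 -9.14882557e+01] [ 0.42839255 -0.44533472  0.36218811] 309.70691628693146
```

View pics/w10c.png

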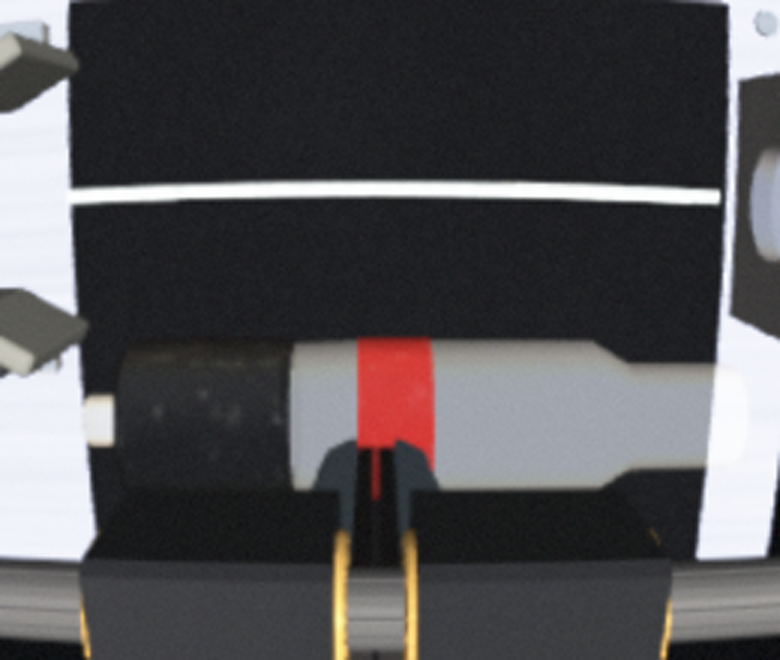

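```bash
python3 - <<'E'
from h import *
np.set_printoptions(precision=1,suppress=True)
f=load('pics/w10.pkl')
k=3;c=lambda u,v:(200+(u+.5)/k-.5,70+(v+.5)/k-.5)
for n,(u,v),z in [('line L',(72,197),13),('line R',(718,197),13),('lineM',(400,190),13),('pin end',(86,420),31.5),('base far end',(125,350),31.5),('base near end',(118,487),31.5),('collar far',(292,342),31.5),('collar near',(292,488),31.5),('glass end far',(742,375),31.5),('glass end near',(735,465),31.5),('lipN tip',(86,325),31.5),('lipF',(78,65),31.5),('lipN',(86,325),45)]:
    print(n,wz(f,*c(u,v),z))
T=f['extrinsics'];print(T[:3,3])
E
```

```text
line L [545.7 165.5  13. ]
line R [542.   7.  13.]
lineM [543.5  85.7  13. ]
pin end [494.4 160.5  31.5]
base far end [510.7 149.3  31.5]
base near end [477.6 154.4  31.5]
collar far [511.3 110.9  31.5]
collar near [476.8 112.6  31.5]
glass end far [501.2   6.1  31.5]
glass end near [478.8   6.1  31.5]
lipN tip [516.8 158.2  31.5]
lipF [575.8 156.5  31.5]
lipN [519.2 153.7  45. ]
[551.4  91.3 233.5]
```

```bash
python3 - <<'E'
from h import *
np.set_printoptions(precision=1,suppress=True)
fs={n:load(f'pics/{n}.pkl') for n in('w1','w10','w9','w7')}
def tri(obs):
    A=np.zeros((3,3));b=np.zeros(3)
    for n,(u0,v0,k),(u,v) in obs:
        o,d=wray(fs[n],u0+(u+.5)/k-.5,v0+(v+.5)/k-.5); d/=np.linalg.norm(d); M=np.eye(3)-np.outer(d,d); A+=M;b+=M@o
    return np.linalg.solve(A,b)
W1=(210,65,3.6);W10=(200,70,3);W9=(160,60,2.5);W7=(160,60,2.5)
print('lipN',tri([('w1',W1,(252,277)),('w10',W10,(88,325)),('w9',W9,(164,388)),('w7',W7,(157,234))]))
print('lipF',tri([('w1',W1,(257,93)),('w10',W10,(78,65)),('w9',W9,(151,155)),('w7',W7,(153,5))]))
print('collar far, glass', tri([('w10',W10,(292,342)),('w10',W10,(292,342))]) if 0 else '')
E
crop=1; python3 -c "
from h import *
crop('pics/w10.png','pics/w10d.png',190,260,140,240,7)"
```

```text
lipN [513.5 164.   14.1]
lipF [578.2 160.9  17.5]
collar far, glass
```

View pics/w10d.png

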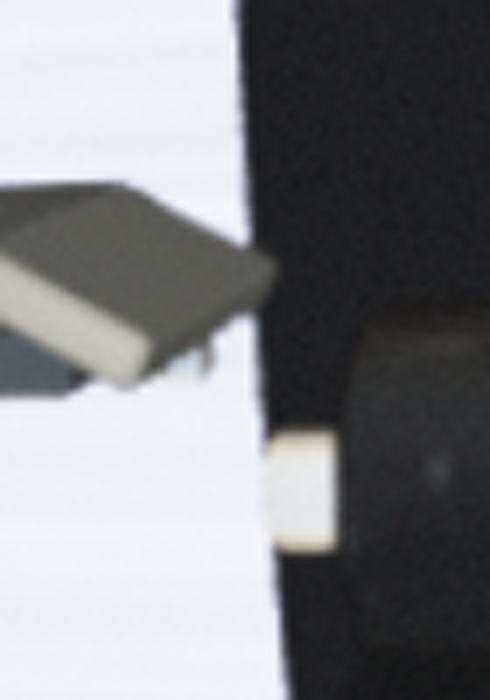

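The lips are upright plates with tips at y ≈ 162–164. The pins now end at about 160, so they clear. The lamp is at x ≈ 493, parallel to the line and about 50 mm short of it. Second stroke now.

Request:
servo_tool(
  motion=[0, 0, -4, 0, 0, 0, 0, 0, 0, -4, 0, 0, 0, 0, 0, 0, -3, 0, 0, 0, 0, 0, 0, -1, 0, 0, 0, 0, 0, 0, 0, 0, 0, 0, 0, 0, 0, 0, 0, 0, 0, 0],
)

```text
time_s: 9.92
ee_pos: [480.9, 93.2, 69.4]
ee_rot: [180.0, -0.0, -91.5]
force: [0.5, -0.0, 0.1]
gripper_width: 0.6
```

Request:
servo_tool(
  motion=[0, 0, -0.6, 0, 0, 0, 0, 0, 0, -0.6, 0, 0, 0, 0, 0, 0, 0, 0, 0, 0, 0, 0, 0, 0, 0, 0, 0, 0],
)

```text
time_s: 10.25
ee_pos: [480.8, 93.2, 68.4]
ee_rot: [-180.0, -0.0, -91.5]
force: [0.0, 0.0, 0.7]
gripper_width: 0.5
```

Request:
servo_tool(
  motion=[0, 0, -0.7, 0, 0, 0, 0, 0, 0, 0, 0, 0, 0, 0, 0, 0, 0, 0, 0, 0, 0],
)

```text
time_s: 10.5
ee_pos: [481.3, 93.2, 68.1]
ee_rot: [-179.9, 0.0, -91.5]
force: [0.6, -0.2, 3.3]
gripper_width: 0.3
```

Request:
servo_tool(
  motion=[2, 0, 0, 0, 0, 0, 0, 4, 0, 0, 0, 0, 0, 0, 5, 0, 0, 0, 0, 0, 0, 5, 0, 0, 0, 0, 0, 0, 5, 0, 0, 0, 0, 0, 0, 5, 0, 0, 0, 0, 0, 0, 5, 0, 0, 0, 0, 0, 0, 5, 0, 0, 0, 0, 0, 0, 5, 0, 0, 0, 0, 0, 0, 4, 0, 0, 0, 0, 0, 0],
)

```text
time_s: 11.33
ee_pos: [526.7, 92.3, 68.1]
ee_rot: [-180.0, -0.1, -91.4]
force: [0.1, -4.1, 5.7]
gripper_width: 0.3
```

Request:
servo_tool(
  motion=[3, 0, 0, 0, 0, 0, 0, 2, 0, 0, 0, 0, 0, 0, 0, 0, 0, 0, 0, 0, 0, 0, 0, 0, 0, 0, 0, 0, 0, 0, 0, 0, 0, 0, 0],
)

```text
time_s: 11.75
ee_pos: [531.5, 92.2, 68.1]
ee_rot: [-180.0, -0.1, -91.4]
force: [-0.4, -4.0, 6.0]
gripper_width: 0.5
```

Request:
servo_tool(
  motion=[0, 0, 4, 0, 0, 0, 0, 0, 0, 6, 0, 0, 0, 0, -4, 0, 4, 0, 0, 0, 0, -7, 0, 0, 0, 0, 0, 0, -7, 0, 0, 0, 0, 0, 0, -7, 0, 0, 0, 0, 0, 0, 0, 0, 0, 0, 0, 0, 0, 0, 0, 0, 0, 0, 0, 0],
)

```text
time_s: 12.42
ee_pos: [505.1, 93.3, 81.6]
ee_rot: [180.0, -0.0, -91.5]
force: [-0.3, -0.6, 0.1]
gripper_width: 0.3
```

```bash
python3 -c "
from h import *
wrist('w11')
crop('pics/w11.png','pics/w11c.png',200,460,70,290,3)"
```

```text
12.4167 [505.06777409  93.26086938  81.59016205] [ 1.79972931e+02 -7.85588076e-03 -9.14882374e+01] [-0.26243402 -0.57000285  0.05093026] 309.70691628693146
```

View pics/w11c.png

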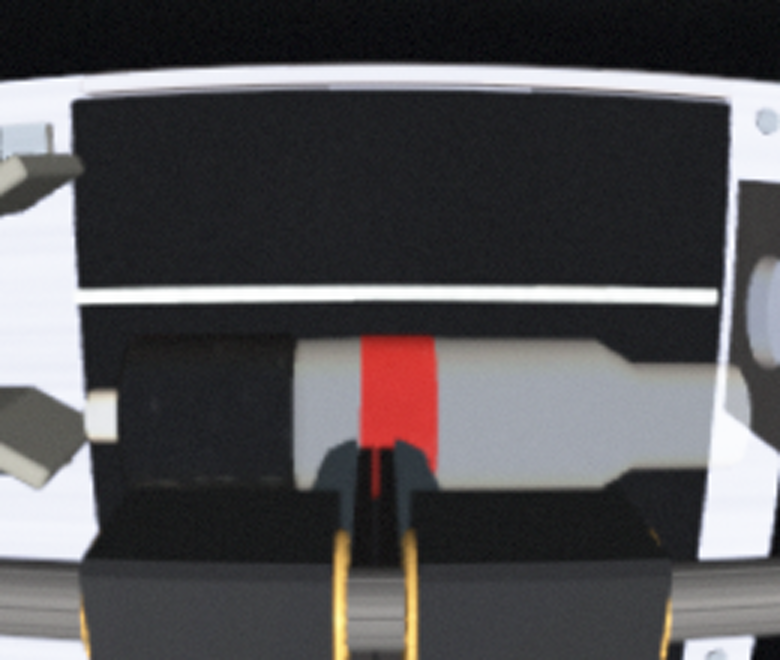

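```bash
python3 - <<'E'
from h import *
np.set_printoptions(precision=1,suppress=True)
f=load('pics/w11.pkl')
k=3;c=lambda u,v:(200+(u+.5)/k-.5,70+(v+.5)/k-.5)
for n,(u,v),z in [('line L',(77,296),13),('line R',(717,297),13),('lineM',(400,294),13),('pin end',(86,415),31.5),('pinend37',(86,415),37),('base far end',(125,347),31.5),('base near end',(118,487),31.5),('collar far',(294,337),31.5),('collar near',(294,488),31.5),('glass far',(590,341),31.5),('glass near',(600,487),31.5),('glass end far',(742,370),31.5),('glass end near',(737,466),31.5)]:
    print(n,wz(f,*c(u,v),z))
E
python3 -c "
from h import *
crop('pics/w11.png','pics/w11d.png',190,260,170,240,8)"
```

```text
line L [546.  166.1  13. ]
line R [541.8   6.5  13. ]
lineM [543.5  86.3  13. ]
pin end [520.5 160.4  31.5]
pinend37 [522.  158.6  37. ]
base far end [536.3 149.3  31.5]
base near end [502.5 154.5  31.5]
collar far [537.3 110.4  31.5]
collar near [501.7 112.2  31.5]
glass far [534.8  44.   31.5]
glass near [499.7  40.2  31.5]
glass end far [527.3   6.2  31.5]
glass end near [503.4   5.5  31.5]
```

View pics/w11d.png

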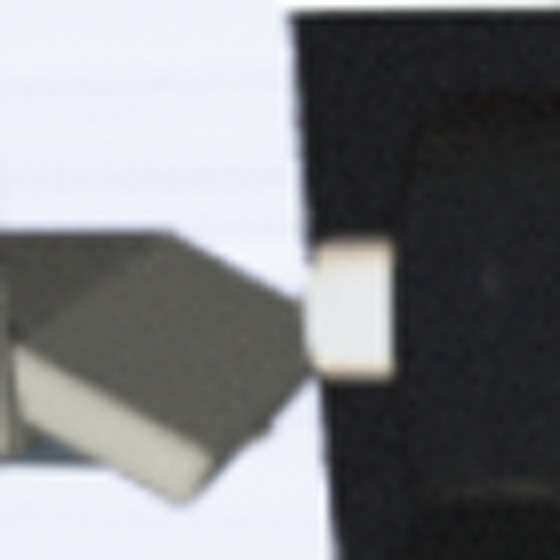

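The lamp is at x ≈ 519.1 and the line at 543.8, so 24.7 mm remain, which is 49.4 mm of finger travel. The pins clear the near lip. Third stroke now.

Request:
servo_tool(
  motion=[2, 0, -4, 0, 0, 0, 0, 0, 0, -4, 0, 0, 0, 0, 0, 0, -3, 0, 0, 0, 0, 0, 0, -1, 0, 0, 0, 0, 0, 0, -0.6, 0, 0, 0, 0, 0, 0, -0.6, 0, 0, 0, 0, 0, 0, 0, 0, 0, 0, 0, 0, 0, 0, 0, 0, 0, 0],
)

```text
time_s: 13.13
ee_pos: [507.9, 93.2, 68.5]
ee_rot: [-180.0, -0.0, -91.5]
force: [0.1, 0.1, -0.2]
gripper_width: -0.0
```

Request:
servo_tool(
  motion=[0, 0, -0.7, 0, 0, 0, 0, 0, 0, 0, 0, 0, 0, 0, 0, 0, 0, 0, 0, 0, 0],
)

```text
time_s: 13.38
ee_pos: [508.2, 93.2, 68.2]
ee_rot: [-179.9, 0.0, -91.5]
force: [-0.6, -0.3, 3.5]
gripper_width: 0.4
```

Request:
servo_tool(
  motion=[2, 0, 0, 0, 0, 0, 0, 4, 0, 0, 0, 0, 0, 0, 5, 0, 0, 0, 0, 0, 0, 5, 0, 0, 0, 0, 0, 0, 5, 0, 0, 0, 0, 0, 0, 5, 0, 0, 0, 0, 0, 0, 5, 0, 0, 0, 0, 0, 0, 5, 0, 0, 0, 0, 0, 0, 5, 0, 0, 0, 0, 0, 0, 3, 0, 0, 0, 0, 0, 0],
)

```text
time_s: 14.22
ee_pos: [553.1, 92.2, 68.1]
ee_rot: [-179.9, -0.1, -91.5]
force: [-0.4, -4.8, 6.5]
gripper_width: 0.3
```

Request:
servo_tool(
  motion=[3, 0, 0, 0, 0, 0, 0, 2, 0, 0, 0, 0, 0, 0, 0, 0, 0, 0, 0, 0, 0, 0, 0, 0, 0, 0, 0, 0, 0, 0, 0, 0, 0, 0, 0],
)

```text
time_s: 14.63
ee_pos: [557.7, 92.1, 68.1]
ee_rot: [-180.0, -0.1, -91.4]
force: [0.3, -4.6, 5.2]
gripper_width: 0.5
```

Request:
servo_tool(
  motion=[0, 0, 3, 0, 0, 0, 0, 0, 0, 5, 0, 0, 0, 0, 0, 0, 8, 0, 0, 0, 0, -8, 0, 20, 0, 0, 0, 0, -15, 0, 20, 0, 0, 0, 0, -15, 0, 20, 0, 0, 0, 0, -10, 0, 10, 0, 0, 0, 0, 0, 0, 0, 0, 0, 0, 0, 0, 0, 0, 0, 0, 0, 0],
)

```text
time_s: 15.38
ee_pos: [509.0, 93.4, 154.2]
ee_rot: [-179.9, 0.0, -91.5]
force: [-0.1, 1.0, -0.6]
gripper_width: 0.6
```

```bash
python3 -c "
from h import *
wrist('w12')
crop('pics/w12.png','pics/w12c.png',190,450,70,270,3)"
```

```text
15.3833 [509.04249565  93.43513231 154.21612808] [-1.79900929e+02  1.92538983e-02 -9.14840809e+01] [-0.12578332  0.96030859 -0.59013531] 309.70691628693146
```

View pics/w12c.png

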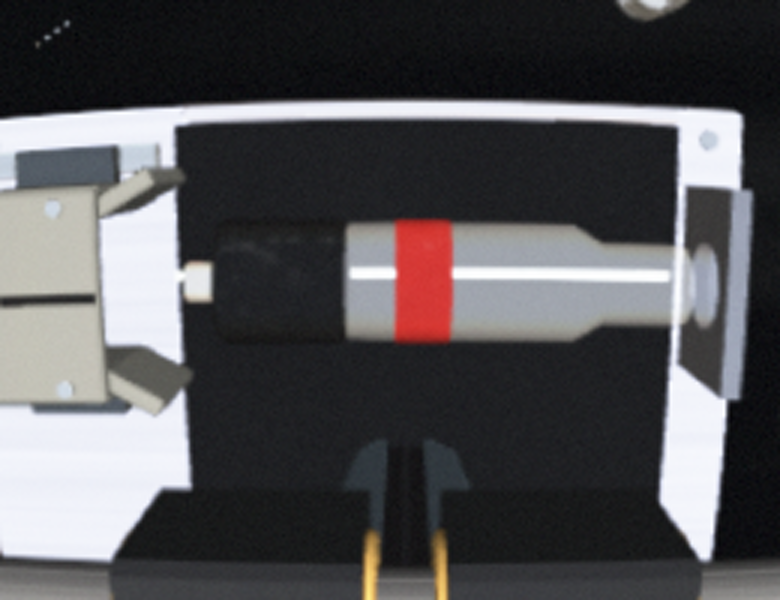

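```bash
python3 - <<'E'
from h import *
np.set_printoptions(precision=1,suppress=True)
f=load('pics/w12.pkl')
k=3;c=lambda u,v:(190+(u+.5)/k-.5,70+(v+.5)/k-.5)
for n,(u,v),z in [('line L',(350,272),13),('line R',(670,275),13),('line L end',(180,276),13),('pin end',(185,281),31.5),('pin far',(205,262),31.5),('pin near',(205,302),31.5),('base far',(225,221),31.5),('base near',(225,342),31.5),('collar far',(345,220),31.5),('collar near',(345,343),31.5),('glass far',(570,225),31.5),('glass near',(570,341),31.5),('neck far',(650,243),31.5),('neck near',(650,326),31.5),('glass end',(692,282),31.5),('win foot N',(682,362),13)]:
    print(n,wz(f,*c(u,v),z))
print(f['extrinsics'][:3,3])
E
```

```text
line L [544.8 110.1  13. ]
line R [542.1   6.3  13. ]
line L end [545.6 165.4  13. ]
pin end [546.2 159.3  31.5]
pin far [551.7 152.7  31.5]
pin near [539.5 153.4  31.5]
base far [563.8 145.8  31.5]
base near [526.9 148.   31.5]
collar far [562.6 109.8  31.5]
collar near [525.5 111.2  31.5]
glass far [559.8  43.   31.5]
glass near [524.4  42.9  31.5]
neck far [554.3  18.2  31.5]
neck near [528.7  17.7  31.5]
glass end [542.3   4.4  31.5]
win foot N [512.9   1.1  13. ]
[580.   91.5 306.3]
```

The lamp lies on the line: centre about −0.7 mm off, angle about 0.004 rad, at rest, with its base facing the drawn-back socket. Next I go behind the thumb plate (rear face about (547, 220)).

Request:
servo_tool(
  motion=[4, 12, 0, 0, 0, 0, 0, 6, 24, 0, 0, 0, 0, 0, 6, 24, 0, 0, 0, 0, 0, 6, 24, 0, 0, 0, 0, 0, 6, 24, 0, 0, 0, 0, 0, 6, 24, 0, 0, 0, 0, 0, 4, 20, 0, 0, 0, 0, 0, 0, 0, 0, 0, 0, 0, 0, 0, 0, -15, 0, 0, 0, 0],
)

```text
time_s: 16.18
ee_pos: [548.8, 247.6, 139.6]
ee_rot: [-179.8, 0.1, -91.4]
force: [0.4, 0.4, 0.4]
gripper_width: 0.4
```

```bash
python3 -c "
from h import *
wrist('w13')
crop('pics/w13.png','pics/w13c.png',220,520,60,290,2.6)"
```

```text
16.1833 [548.78409938 247.6278536  139.56344979] [-1.79780961e+02  9.54616636e-02 -9.13825591e+01] [0.39919727 0.44281342 0.36318173] 309.70691628693146
```

View pics/w13c.png

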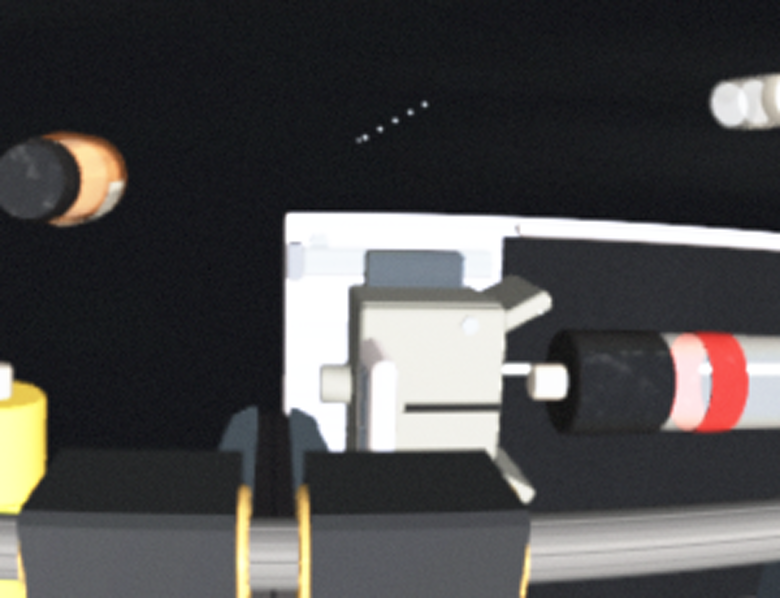

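The shut fingers (270, 430) are behind the thumb plate (375, 400) and clear of the bottle (60, 180). Down to the plate's height.

Request:
servo_tool(
  motion=[-1, 0, -15, 0, 0, 0, 0, 0, 0, -15, 0, 0, 0, 0, 0, 0, -12, 0, 0, 0, 0, 0, 0, -8, 0, 0, 0, 0, 0, 0, -4, 0, 0, 0, 0, 0, 0, 0, 0, 0, 0, 0, 0, 0, 0, 0, 0, 0, 0],
)

```text
time_s: 16.82
ee_pos: [546.1, 245.2, 84.9]
ee_rot: [-180.0, -0.0, -91.5]
force: [0.7, -0.5, 0.1]
gripper_width: 0.5
```

Request:
servo_tool(
  motion=[0, -3, 0, 0, 0, 0, 0, 0, -3, 0, 0, 0, 0, 0, 0, -3, 0, 0, 0, 0, 0, 0, -3, 0, 0, 0, 0, 0, 0, -2, 0, 0, 0, 0, 0, 0, 0, 0, 0, 0, 0, 0],
)

```text
time_s: 17.32
ee_pos: [546.0, 231.0, 85.2]
ee_rot: [-180.0, 0.0, -91.5]
force: [-0.0, 0.8, 0.8]
gripper_width: 0.2
```

```bash
python3 -c "
from h import *
wrist('w14')
crop('pics/w14.png','pics/w14c.png',220,520,60,290,2.6)"
```

```text
17.3167 [545.98161361 231.0392892   85.22608015] [-1.79961626e+02  2.77565891e-02 -9.15332068e+01] [-0.02145273  0.83190472  0.80581199] 309.70691628693146
```

View pics/w14c.png

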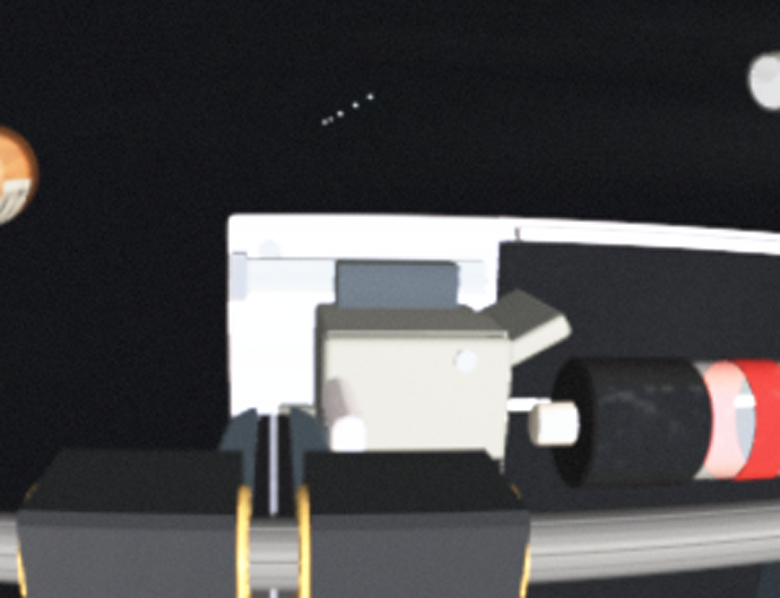

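Request:
servo_tool(
  motion=[0, -2, 0, 0, 0, 0, 0, 0, -2, 0, 0, 0, 0, 0, 0, -3, 0, 0, 0, 0, 0, -0.1, -3, 0, 0, 0, 0, 0, -0.1, -3, 0, 0, 0, 0, 0, -0.1, -3, 0, 0, 0, 0, 0, -0.1, -3, 0, 0, 0, 0, 0, -0.1, -3, 0, 0, 0, 0, 0, -0.1, -3, 0, 0, 0, 0, 0, 0, 0, 0, 0, 0, 0, 0],
)

```text
time_s: 18.2
ee_pos: [545.3, 205.4, 84.7]
ee_rot: [-180.0, -0.0, -91.5]
force: [0.6, 0.5, 1.1]
gripper_width: 0.3
```

```bash
python3 -c "
from h import *
wrist('w15')
crop('pics/w15.png','pics/w15c.png',220,520,60,290,2.6)"
```

```text
18.2 [545.28203717 205.39190231  84.73092719] [-1.79993427e+02 -4.25179031e-02 -9.15176022e+01] [0.63820278 0.54438101 1.1445942 ] 309.70691628693146
```

View pics/w15c.png

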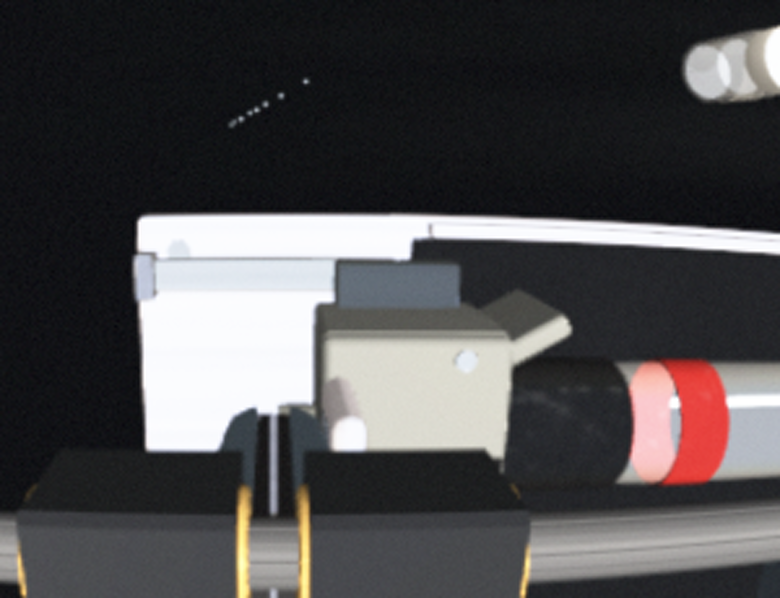

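The carriage slides along and its mouth is starting over the base, with the lamp still in line. I'll keep pushing.

Request:
servo_tool(
  motion=[-0.1, -3, 0, 0, 0, 0, 0, -0.1, -3, 0, 0, 0, 0, 0, -0.1, -3, 0, 0, 0, 0, 0, -0.1, -3, 0, 0, 0, 0, 0, -0.1, -3, 0, 0, 0, 0, 0, -0.1, -3, 0, 0, 0, 0, 0, -0.1, -3, 0, 0, 0, 0, 0, -0.1, -3, 0, 0, 0, 0, 0, -0.1, -3, 0, 0, 0, 0, 0, -0.1, -2, 0, 0, 0, 0, 0],
)

```text
time_s: 19.08
ee_pos: [544.3, 176.8, 84.7]
ee_rot: [-180.0, -0.0, -91.5]
force: [0.7, 1.8, -1.3]
gripper_width: 0.5
```

Request:
servo_tool(
  motion=[0, -2, 0, 0, 0, 0, 0, 0, -2, 0, 0, 0, 0, 0, 0, -2, 0, 0, 0, 0, 0, 0, 0, 0, 0, 0, 0, 0],
)

```text
time_s: 19.42
ee_pos: [544.1, 171.9, 84.8]
ee_rot: [180.0, 0.1, -91.6]
force: [0.8, 5.7, -2.0]
gripper_width: 0.4
```

```bash
python3 -c "
from h import *
wrist('w16')
crop('pics/w16.png','pics/w16c.png',220,520,60,290,2.6)"
```

```text
19.4167 [544.14109404 171.86754109  84.78017747] [ 1.79993693e+02  1.01074392e-01 -9.15549777e+01] [ 0.75699863  5.69067527 -1.96985943] 309.70691628693146
```

View pics/w16c.png

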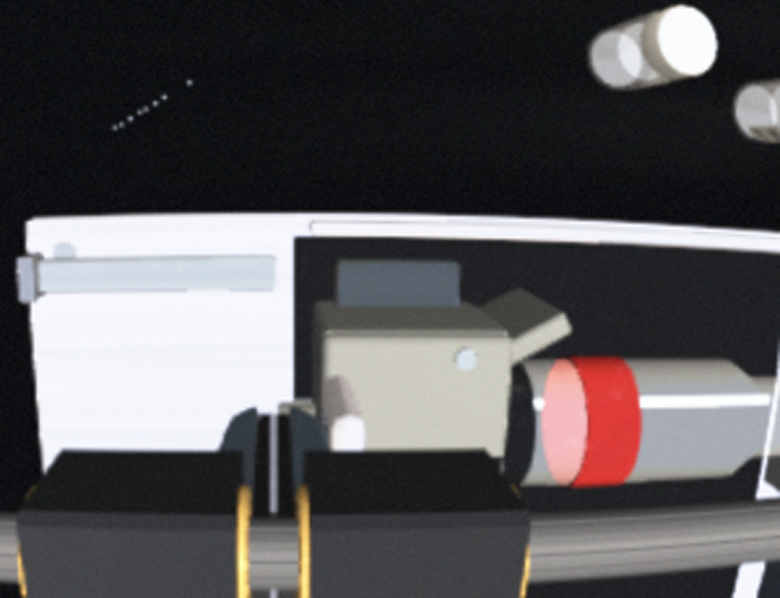

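Request:
servo_tool(
  motion=[0, -2, 0, 0, 0, 0, 0, 0, -2, 0, 0, 0, 0, 0, 0, 0, 0, 0, 0, 0, 0],
)

```text
time_s: 19.72
ee_pos: [544.2, 171.6, 84.9]
ee_rot: [-180.0, 0.5, -91.7]
force: [-0.3, 18.1, -3.8]
gripper_width: 0.6
```

Request:
servo_tool(
  motion=[0, -2, 0, 0, 0, 0, 0, 0, -1, 0, 0, 0, 0, 0, 0, 0, 0, 0, 0, 0, 0],
)

```text
time_s: 19.97
ee_pos: [544.3, 171.5, 85.0]
ee_rot: [-180.0, 0.8, -91.7]
force: [-1.8, 27.4, -3.6]
gripper_width: 0.5
```

A hard stop at TCP y = 171.5 (27 N). I'll check the carriage travel from the pictures.

```bash
python3 - <<'E'
from h import *
np.set_printoptions(precision=1,suppress=True)
k=2.6;c=lambda u,v:(220+(u+.5)/k-.5,60+(v+.5)/k-.5)
for n,dot,edge,sh in [('w13',(470,325),(499,400),(462,255)),('w14',(465,361),(507,400),(459,263)),('w15',(466,361),(507,400),(460,263)),('w16',(466,358),(507,400),(460,263))]:
    f=load(f'pics/{n}.pkl')
    print(n,'dot',wz(f,*c(*dot),60.5),'front edge',wz(f,*c(*edge),60.5),'shoe',wz(f,*c(*sh),25))
E
```

```text
w13 dot [571.9 188.4  60.5] front edge [548.2 178.2  60.5] shoe [588.9 182.9  25. ]
w14 dot [571.6 186.   60.5] front edge [561.9 175.4  60.5] shoe [589.8 179.7  25. ]
w15 dot [571.  160.2  60.5] front edge [561.3 149.8  60.5] shoe [589.1 153.8  25. ]
w16 dot [570.6 126.8  60.5] front edge [560.1 116.4  60.5] shoe [588.  120.5  25. ]
```

Measured travel is about 62 mm from a start "near 0", so it may be home or 2–4 mm short. I'll back off, rise and look.

Request:
servo_tool(
  motion=[0, 5, 0, 0, 0, 0, 0, 0, 5, 0, 0, 0, 0, 0, 0, 0, 20, 0, 0, 0, 0, 0, 0, 25, 0, 0, 0, 0, 0, -10, 25, 0, 0, 0, 0, -10, -20, 25, 0, 0, 0, 0, -10, -20, 10, 0, 0, 0, 0, -10, -20, 0, 0, 0, 0, 0, 0, 0, 0, 0, 0, 0, 0],
)

```text
time_s: 20.72
ee_pos: [512.1, 100.7, 190.8]
ee_rot: [179.9, -0.2, -91.6]
force: [-0.7, -0.1, -0.4]
gripper_width: 0.5
```

```bash
python3 -c "
from h import *
wrist('w17')
crop('pics/w17.png','pics/w17c.png',190,450,70,270,3)"
```

```text
20.7167 [512.148041   100.71160053 190.81246094] [ 1.79949972e+02 -1.78158490e-01 -9.16191713e+01] [-0.69983603 -0.13519374 -0.37984673] 309.70691628693146
```

View pics/w17c.png

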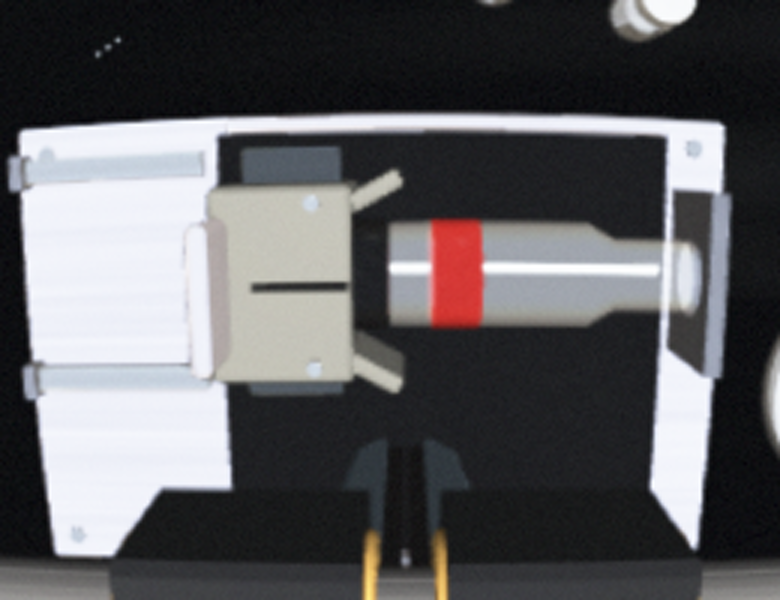

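```bash
python3 - <<'E'
from h import *
np.set_printoptions(precision=1,suppress=True)
f=load('pics/w17.pkl')
k=3;c=lambda u,v:(190+(u+.5)/k-.5,70+(v+.5)/k-.5)
for n,(u,v),z in [('line L',(392,268),13),('line R',(658,270),13),('collar far',(388,222),31.5),('collar near',(388,326),31.5),('collar top',(388,270),50),('glass far',(580,223),31.5),('glass near',(580,327),31.5),('neck far',(650,240),31.5),('neck near',(650,312),31.5),('glass end',(698,277),31.5),('win foot N',(668,348),13),('win foot F',(674,190),57),('win top edgeF',(727,193),57),('win top in N',(715,375),57),('roof frF',(352,186),60.5),('roof frN',(352,380),60.5),('lipF',(401,176),40),('thumb rear',(189,300),92)]:
    print(n,wz(f,*c(u,v),z))
f=load('pics/w12.pkl')
for n,(u,v),z in [('w12 roof frF',(98,188),60.5),('w12 roof frN',(103,402),60.5),('dotF',(53,208),60.5),('dotN',(66,389),60.5)]: print(n,wz(f,*c(u,v),z))
f=load('pics/w17.pkl')
for n,(u,v),z in [('dotF',(312,203),60.5),('dotN',(315,368),60.5)]: print(n,wz(f,*c(u,v),z))
f=load('pics/w1.pkl');k=3.6;c=lambda u,v:(210+(u+.5)/k-.5,65+(v+.5)/k-.5)
for n,(u,v),z in [('w1 dotF',(150,103),60.5),('dotN',(150,265),60.5)]: print(n,wz(f,*c(u,v),z))
E
python3 -c "
from h import *
crop('pics/w17.png','pics/w17d.png',300,440,125,200,5.6)"
```

```text
line L [544.  103.9  13. ]
line R [541.6   6.8  13. ]
collar far [561.8 104.5  31.5]
collar near [526.4 105.6  31.5]
collar top [547.8 104.7  50. ]
glass far [560.3  39.7  31.5]
glass near [524.4  39.6  31.5]
neck far [554.4  15.   31.5]
neck near [529.3  14.6  31.5]
glass end [541.5  -2.7  31.5]
win foot N [512.3   2.2  13. ]
win foot F [572.7  14.1  57. ]
win top edgeF [572.   -3.8  57. ]
win top in N [512.5  -1.6  57. ]
roof frF [575.2 114.5  60.5]
roof frN [514.9 116.9  60.5]
lipF [577.3  99.7  40. ]
thumb rear [546.8 159.4  92. ]
w12 roof frF [576.7 175.3  60.5]
w12 roof frN [516.5 179.1  60.5]
dotF [572.2 189.1  60.5]
dotN [520.6 190.1  60.5]
dotF [570.5 126.9  60.5]
dotN [519.1 128.3  60.5]
w1 dotF [572.3 188.5  60.5]
dotN [521.3 190.2  60.5]
```

View pics/w17d.png

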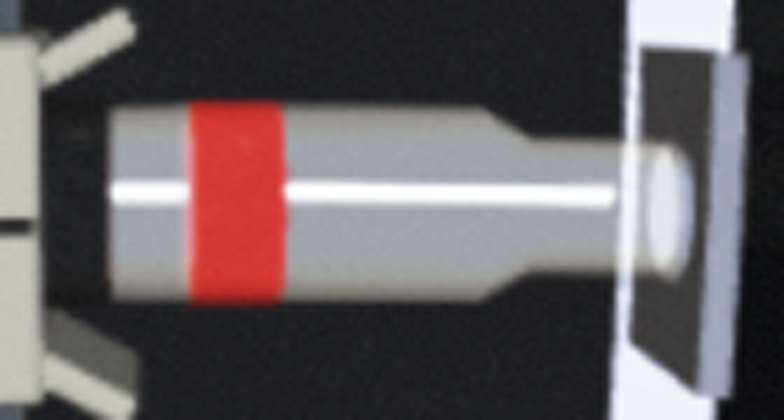

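Base bottomed in the bore and axis on the line. I estimate about 1.5 mm between the glass end and the window face, which would mean the carriage met its own stop rather than clamping the lamp. I'll check that gap from straight above the window.

Request:
servo_tool(
  motion=[-3, -15, -10, 0, 0, 0, 0, -3, -20, -10, 0, 0, 0, 0, -3, -20, -10, 0, 0, 0, 0, -3, -20, -10, 0, 0, 0, 0, -3, -15, -10, 0, 0, 0, 0, -3, -8, -10, 0, 0, 0, 0, 0, 0, 0, 0, 0, 0, 0, 0, 0, 0, 0, 0, 0, 0],
)

```text
time_s: 21.43
ee_pos: [496.1, 6.3, 129.2]
ee_rot: [179.9, -0.0, -91.5]
force: [0.5, -0.3, -0.3]
gripper_width: 0.5
```

```bash
python3 -c "
from h import *
wrist('w18')
crop('pics/w18.png','pics/w18c.png',150,450,60,280,2.6)
crop('pics/w18.png','pics/w18d.png',270,370,120,220,6)"
```

```text
21.4333 [496.07019762   6.25074149 129.21548615] [ 1.79898708e+02 -7.51465019e-03 -9.15398347e+01] [ 0.4975528  -0.27983136 -0.32567637] 309.70691628693146
```

View pics/w18c.png

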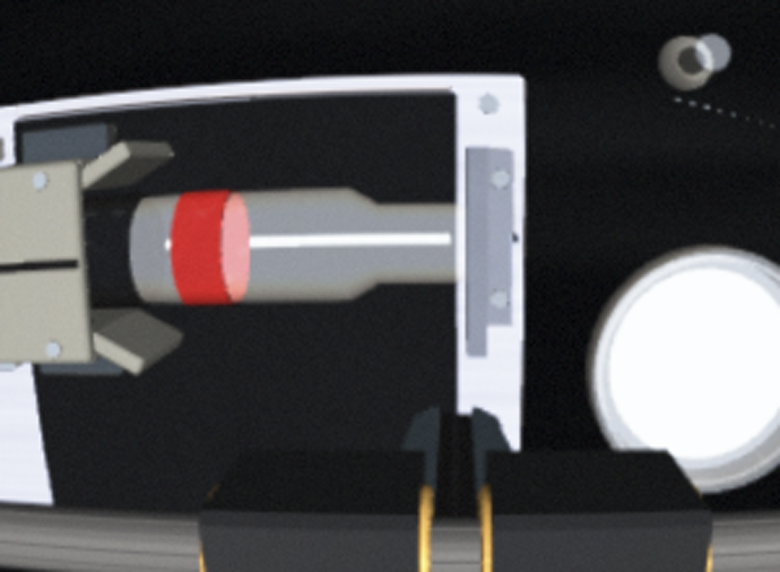

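View pics/w18d.png

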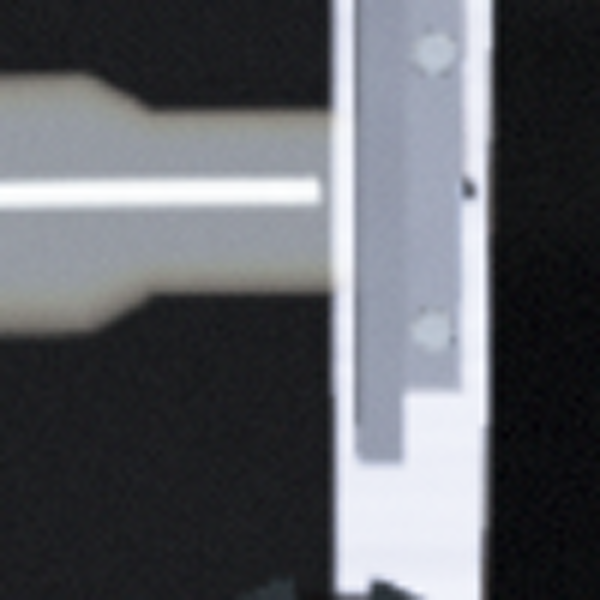

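```bash
python3 - <<'E'
from h import *
a=cv2.imread('pics/w18.png')[135:185,318:340]; a=np.clip((a.astype(float)-120)*255/135,0,255).astype('uint8')
cv2.imwrite('pics/w18e.png',cv2.resize(a,None,fx=16,fy=12,interpolation=cv2.INTER_NEAREST))
g=cv2.imread('pics/w18.png')
print(g[150:158,322:334].mean(0).astype(int)[:,1], g[172:178,322:334].mean(0).astype(int)[:,1], g[140:145,322:334].mean(0).astype(int)[:,1])
f=load('pics/w18.pkl'); print(f['extrinsics'][:3,3])
for u in (325.5,327,328,329): print(u,wz(f,u,154,31.5)[1],wz(f,u,154,57)[1],wz(f,u,154,13)[1])
E
```

```text
[197 173 164 205 237 244 233 150 148 155 154 153] [ 26  28  44 129 213 237 228 136 146 156 157 156] [151 152 156 202 236 243 231 148 148 153 154 153]
[567.52916944   4.2614779  281.09907509]
325.5 4.361608221396482 4.351378523412417 4.369029766992765
327 3.1512758977135786 3.2646983977319444 3.0689889859355484
328 2.3443359455119728 2.540198529789252 2.2022395608402214
329 1.5373355274861877 1.8156443734431744 1.3354251882624912
```

View pics/w18e.png

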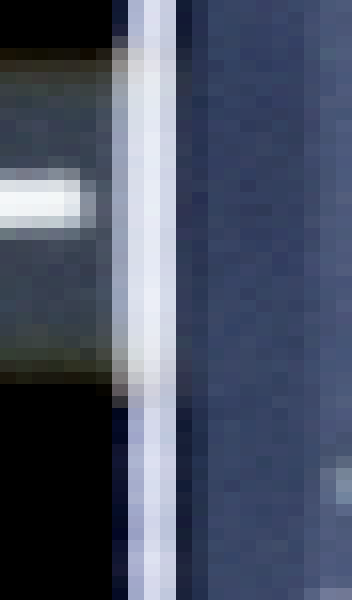

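The plate's face is at u ≈ 328.5 and the glass rim ends at about 327, leaving roughly a 1 mm gap. The base is in to the full bore depth (27 ± 1 mm), so the carriage is on its stop. I'll do a last overall check, then hand in.

```bash
python3 - <<'E'
from h import *
from workcell import grab_frame
f=grab_frame('scene');cv2.imwrite('pics/sE.png',f['image'][:,:,::-1])
crop('pics/sE.png','pics/sEc.png',190,420,160,310,3.4)
E
```

View pics/sEc.png

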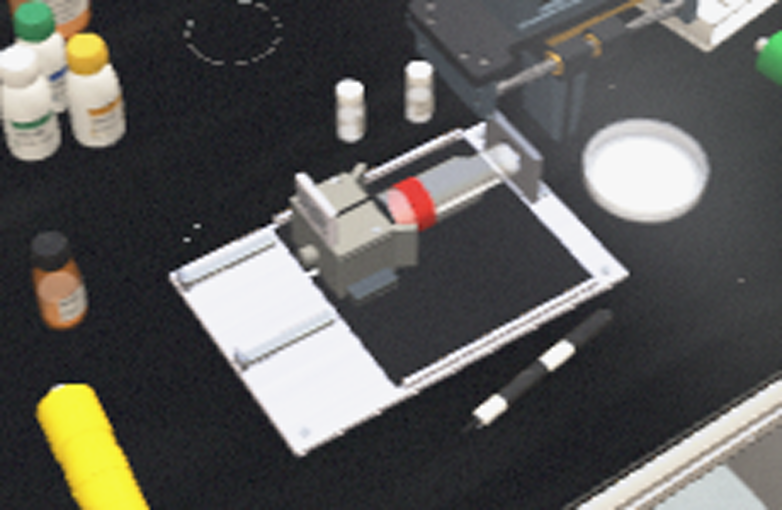

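The socket (350, 235) covers the base, the glass end is at the window (510, 160), the marker, vials, dish and bottle are unmoved, and the fingers are in free air. Handing in.

```bash
python3 -c "
from workcell import env, sensors
print(env.job_done()); s=sensors.state(); print(s['time_s'],s['force'])"
```

```text
the job is handed in; nothing more can be done
None
the job is handed in; nothing more can be done
```

The lamp lies along the white line with the socket pushed over its black base, and I handed the job in at about 21.5 s. The hand-in gave no verdict.

- **Nudge:** I first slid the lamp about 4 mm along its axis by pushing on its end, so the pins would clear the carriage lips.
- **Rolling:** I then rolled it about 70 mm to the line in three light strokes on top, with readings of 3 to 7 N downward. Before the socket was pushed, it lay about 0.7 mm off the line and within about 0.005 rad of it.
- **Socket:** I pushed the thumb plate until the carriage met a hard stop, reading about 27 N, then backed off.

**Last checks:**
- The base is in the bore by about 27 mm, its full depth.
- There is a gap of about 1 mm between the glass end and the window plate.
- The near things in the last scene view (marker, dish, both vials, bottle) look unmoved, and the fingers are clear. The loose stopper was hidden behind the gripper in that view; the wrist view just before showed it standing.

**Not certain:** I measured about 62 mm of carriage travel, not the nominal 66 mm. I put the difference down to the carriage starting about 4 mm along its travel. I could only infer that it is home, from the hard stop, the full insertion and the small gap at the window.

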